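# Clamp an upturned grinding jar lid-up in the bench vise

## Task

The steel grinding jar was left standing on its hexagonal lid, and the lid is stuck. Turn the jar right way up, stand it on the bed of the vise between the jaws, and crank the vise shut so that the jar is held firmly, upright and lid uppermost in the V-groove, so that the lid can be undone. Hand-tight is enough, do not force the crank; leave the other things on the bench where they are.

Things in the scene. Friction and masses are not known exactly. Their poses are not given: they have to be found in the camera images.
- jar: closed stainless jar, 120 mm long, 0.4 to 0.75 kg, balanced about its middle: plain round body 46 mm in diameter, 92 mm long, and a hexagonal lid 28 mm long, 46 mm across flats, 53 across corners. Starts upside down, standing on the lid. Origin: centre of the lid's outer face; z runs from lid to base (up at the start, must end down); x is normal to one pair of the lid's flats
- jar_base (a point): centre of the jar's base, its plain round end, on the axis 120 mm from the jar's origin; same axes as the jar. Laid on its side on a flat of the lid the jar does not roll, with its axis 23 mm above the bench
- vise: iron machine vise on a board 190 (x) x 250 (y) x 45 mm, fixed. Origin on the bench; z up; y runs along the screw from crank (-y) to fixed jaw (+y). Flat bed 80 mm above the bench; jaws 100 mm wide, tops at 118 mm. Fixed jaw's face at y = +50 mm with an upright V-groove (90 degrees, 40 mm wide, 20 deep) at x = 0; moving jaw flat. Screw axis at x = 0, z = 99 mm; its bracket at y = -98 to -122 mm
- vise_nest (a point): where the centre of the jar's base lies when the jar is seated in the V-groove: on the bed, 80 mm above the bench, at x = 0, y = +37.5 mm of the vise; same axes as the vise. The jar may be stood a few mm short of it, towards the moving jaw: the jaw pushes it home
- jaw_face (a point): middle of the top edge of the moving jaw's flat face, 118 mm above the bench; moves along the vise's +y as the vise closes; same axes as the vise
- jaw (a joint): travel of the moving jaw in m: 0 = jaws 60 mm apart, grows as it closes (jaws are 60 mm minus this apart); a jar seated in the V is touched at about 0.0245. Tied to the crank: 8 mm per turn
- crank (a joint): crank turn in rad, over several turns; grows, closing the vise 8 mm a turn, when turned clockwise as seen from the crank end. At full turns the handle is straight above the screw, a quarter turn on at the vise's +x side. It stays where left: 4 to 5 N at the handle turns it; with the jar gripped the force rises within half a turn, 43 N of grip per N. 4 N more is hand-tight; forced, it springs back
- crank_grip (a point): centre of the crank's handle, a round bare-metal grip 24 mm in diameter, 64 mm long, parallel to the screw, spinning freely on its pin. It circles the screw axis at 55 mm radius in the vise's x-z plane and moves along +y with the jaw (y = -190 mm of the vise at jaw = 0). The crank arm's outer face is 37 mm inboard (+y) of it
- wrench: steel wrench, 180 mm long, lying on the bench; leave alone
- tub: open white plastic tub, 116 mm in diameter, 68 mm high; origin centre of its underside; leave alone
- tub_lid: flat black round lid, 122 mm in diameter, 10 mm thick, on the bench; origin centre of its underside; leave alone
- cup_tray: tray 160 x 210 mm with eleven small lidded cups, 50 mm high; origin centre of its underside; leave alone

How it is judged:
By the outcome, as a careful person would: the job done as asked, in the order asked, and still so for the second after the job is handed in, with the robot touching nothing.
It also fails if it takes over 72 s, if anything falls off the work surface, if the arm or the gripper's body presses on something with over 40 N, if the wrist force passes 120 N, or if a joint passes its speed limit or range.

## Robot

A 7-joint arm with a two-finger parallel gripper is mounted at the origin on the work surface. World frame = base frame: x ahead of the robot, y to its left, z up, the work surface at z = 0. Lengths are in mm, angles in rad, forces in N, time in s.
With the tool pointing down it reaches from about 350 to 900 mm from the base axis. Payload 19.9 kg.
Tool frame: the origin (TCP) lies midway between the tips of the shut fingers; the grasp point (between the pads) lies 19 mm behind it; z points along the fingers, y is the line along which they close (so a half turn about z gives the same grasp; the last joint's range is limited). The gripper opens to 85 mm and grips with 20 to 120 N. Pads are 22 mm wide; open, the fingers measure 114 mm over their backs; the gripper's body (76 mm by 85 mm) begins 54 mm behind the grasp point. The pads swing forward as they close: fully open they stand 13 mm farther back than shut.
Start: joints at [1.264, 0.417, -0.01, 1.614, 0.005, 1.111, -0.053], TCP at [164.171, -603.033, 231.26] pointing down, gripper open.
Joint ranges: [-2.81, 2.81], [-0.39, 2.02], [-1.27, 1.25], [0.06, 2.57], [-1.19, 4.33], [0.19, 2], [-2.82, 2.82]. Speed limits (rad/s): [1.89, 1.89, 2.39, 2.39, 3.01, 3.01, 3.01].

## Interface

Orientations are given as [roll, pitch, yaw] about the fixed x, y, z axes, in that order (R = Rz(yaw) Ry(pitch) Rx(roll)).
In Python, from bench import robot gives the robot as it stands. The module is installed in compiled form; this text tells all that it offers.
- The arm moves only by the tool move_arm, never from a script. Its argument "steps" is a list of rows, each an object with "slide": the shift along the tool's x, y, z in units of 1 m (1.0 is 1 m), a list of three; "delta_rot": the turn, a rotation vector about the tool's x, y, z in units of 30 degrees (1.0 is 30 degrees), a list of three. In form: [{"slide": [tx, ty, tz], "delta_rot": [wx, wy, wz]}, ...]. A call has 1 to 10 rows; each row shifts and turns the commanded pose from where the row before left it, along the tool's axes as they then stand; what a row does not reach is not made up. A row lasts 1/8 s, in which the tool goes at most 62.5 mm and 10.7 degrees, less where a joint would pass 70% of its speed; a pose out of reach is approached as far as the arm can. A call with a number of a shift or a turn outside -1 to 1 is refused whole. A call with a gripper value outside its range is refused whole. "claw" is the opening, from -1 (shut) to 1 (fully open), set as the call begins (left out, the last holds). The fingers move at their own pace and stop on an object; "newtons" is the grip in N (left out, the last holds). Time passes only in rows, so rows that do not move let the fingers close. It gives the time, the measured TCP pose, the force, the opening and the grip force at its end, in the units of the state.
- robot.state(): the state, without advancing time (a new reading comes with each control period).
- robot.get_image(name): name is "scene" or "top" or "wrist"; returns a dict with "frame" (400x640x3 uint8, red, green, blue), "fx", "fy", "cx", "cy" (pixels), "R" (3x3) and "t" (3): a world point X has camera coordinates R X + t. Camera axes: x right, y down, z forward; pixel columns grow to the right and rows downward; lengths in mm; the calibration is good to about 2 mm. The wrist camera is an equidistant fisheye: a pixel r from the principal point sees the ray r / f radians off the axis. A picture is of the moment at which its call begins. There is no depth.
- robot.job_done(): hands the job in; it is judged then, once.
Trained networks look in a picture, given as the dict that the camera call returned (one of the last four; its "shot" number tells which), for a name from the list of things; names that differ only in an ending like _2 or _b are one class to them, and where a whole thing is asked for, a point or a joint stands for the part that bears it (a point fixed in the world has none). Each returns a list of dicts, best first, with "p" (0 to 1); they miss things now and then, are a little off and sometimes report something else, mostly with a low value. They report only what shows in the picture. A call takes as long as a camera call.
- robot.silhouettes(target, picture): "region" (400x640 bool, what is visible of it) and "point" ([column, row] in pixels, amid what is visible of it).
The state is a dict: "time": time; "qpos": joint angles; "qd": joint speeds; "effort": joint torques, N m; "ee_pos": TCP position; "orientation": TCP orientation; "force": force on the tool from outside, world axes, zero at the start; "moment": the same for the moment, N m; "gripper_width": opening from 0.0 (shut) to 1.0 (fully open); "finger_force": force on a finger pad.
Only numpy, scipy, OpenCV 4.12 (cv2) and the standard library are available. Lean on these libraries where they do the work, as an engineer would, in place of code of your own. Each camera call takes 0.05 s, during which the arm holds its last target. There are 200 camera calls.

## Working session

There is one attempt and no reset: what is moved stays moved. The work goes in short steps, Python scripts to look and compute and a tool call to move; the robot and the scene stay as the last step left them, time stands still between calls to the robot, and variables do not carry over. Pictures are saved under pics/ and viewed, at most 10 in all, crops included, and the job is handed in when it is done.

Besides the shell and the picture viewer there is one more tool, called after "Call:" by a JSON object that holds its "fn" and its "kwargs". move_arm: Moves the arm, as the interface text tells. Shifts and turns lie within -1 to 1; 1 stands for 1 m of shift or 30 degrees of turn. Its arguments: {"type":"object","properties":{"steps":{"type":"array"},"claw":{"type":"number"},"newtons":{"type":"number"}},"required":["steps"]}

```bash
mkdir -p pics
cat > h.py <<'E'
import numpy as np, cv2
from bench import robot
from scipy.spatial.transform import Rotation as Rn
def ray(im,px):
    R=np.array(im["R"]);t=np.array(im["t"])
    x=(px[0]-im["cx"])/im["fx"];y=(px[1]-im["cy"])/im["fy"]
    d=np.array([x,y,1.]);d/=np.linalg.norm(d)
    return -R.T@t,R.T@d
def proj(im,X):
    c=(np.array(im["R"])@np.atleast_2d(X).T).T+np.array(im["t"])
    return np.c_[im["fx"]*c[:,0]/c[:,2]+im["cx"],im["fy"]*c[:,1]/c[:,2]+im["cy"]]
def tri(rays):
    A=sum(np.eye(3)-np.outer(d,d) for o,d in rays);b=sum((np.eye(3)-np.outer(d,d))@o for o,d in rays)
    return np.linalg.solve(A,b)
def onz(r,z): o,d=r; return o+d*(z-o[2])/d[2]
def save(im,n): cv2.imwrite("pics/"+n+".png",cv2.cvtColor(np.ascontiguousarray(im["frame"]),cv2.COLOR_RGB2BGR))
E
python3 - <<'E'
from h import *
s=robot.state();print(s)
ims={n:robot.get_image(n) for n in("scene","top")}
for n,im in ims.items():
    save(im,n+"0"); print(n,im["fx"],im["cx"],im["cy"],np.round(im["R"],3).tolist(),np.round(im["t"]).tolist())
    for o in("jar","jar_base","vise","jaw_face","crank_grip","crank","tub","tub_lid","cup_tray","wrench"):
        for r in robot.silhouettes(o,im)[:2]:
            ys,xs=np.nonzero(r["region"]);print(n,o,round(r["p"],2),np.round(r["point"],1),xs.min(),xs.max(),ys.min(),ys.max(),len(xs))
E
```

```text
{'time': 0.0, 'qpos': array([ 1.26351854,  0.41797604, -0.01027463,  1.61416743,  0.00474185,
        1.11070006, -0.05302701]), 'qd': array([ 0.00025601, -0.0011337 ,  0.00150679,  0.0010988 , -0.00014555,
        0.00022983,  0.0018069 ]), 'effort': array([-5.85493726e-04, -8.64442992e+01,  6.78634476e-01, -4.34891117e+01,
        1.90276623e-02,  7.54079927e-03,  1.65307938e-05]), 'ee_pos': array([ 164.03433991, -602.73330159,  230.66196247]), 'orientation': array([-3.14037142e+00,  1.40551242e-04,  2.65751741e-01]), 'force': array([-0.2085558 ,  1.258626  ,  0.05714451]), 'moment': array([-0.03035431, -0.04734875,  0.01131532]), 'finger_force': 0.0, 'gripper_width': 0.9984988479230564}
scene 361.9128636721877 316.3092285870226 200.75561882968904 [[0.118, 0.993, -0.015], [0.611, -0.085, -0.787], [-0.783, 0.084, -0.617]] [-192.0, -251.0, 1377.0]
scene jar 0.82 [342.4 183.7] 337 353 163 206 658
scene jar_base 0.61 [349.1 181.8] 337 355 163 207 744
scene vise 0.63 [238.6 220.3] 155 296 174 259 6974
scene jaw_face 0.94 [217.9 202.9] 155 242 180 237 1126
scene crank_grip 0.63 [167.  23
[... 450 characters left out ...]
02, 0.007, -0.979]] [140.0, 568.0, 1358.0]
top jar 0.64 [295.7 229.6] 288 306 221 243 340
top jar_base 0.74 [298.  234.1] 287 307 220 244 367
top vise 0.67 [399.5 211.1] 352 471 177 253 6382
top jaw_face 0.97 [413.6 203.6] 398 472 187 229 1086
top crank_grip 0.61 [458.3 192. ] 450 471 187 196 160
top crank 0.8 [451.7 198.1] 418 472 187 210 427
top tub 0.83 [275.6 130.5] 257 296 113 153 1291
top tub_lid 0.57 [193.5 258.4] 176 218 237 279 1432
top tub_lid 0.42 [275.8 128.9] 257 296 112 152 1265
top cup_tray 0.97 [196.5 190.1] 156 239 154 224 4305
top cup_tray 0.7 [275. 130.] 257 296 113 153 1275
top wrench 0.7 [400.6 210.9] 351 471 175 254 6452
top wrench 0.56 [364.4 139.1] 337 395 124 150 393
```

Run:
```python
import cv2
a=cv2.imread("pics/scene0.png");b=cv2.imread("pics/top0.png")
cv2.imwrite("pics/a.png",cv2.resize(a[140:310,130:400],None,fx=2.9,fy=2.9,interpolation=3))
cv2.imwrite("pics/b.png",cv2.resize(b[90:290,230:490],None,fx=2.9,fy=2.9,interpolation=3))
```

```text
(no output)
```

View pics/a.png

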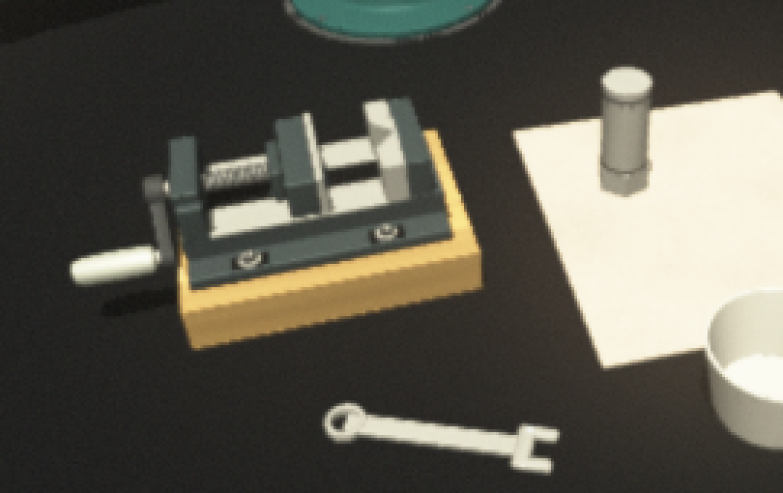

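View pics/b.png

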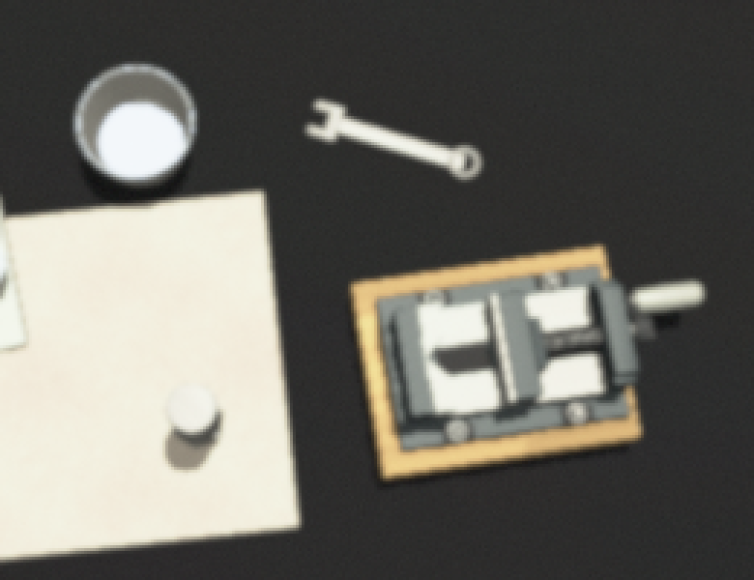

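The scene view shows the jar on its lid at about (346,168). The vise has its fixed jaw on the far side from the crank, and the handle points towards the tub side. The top view gives the same layout: jar top at (296,231), vise board centre at about (401,215), so vise +y is roughly world +y.

Run:
```python
from h import *
from scipy.optimize import least_squares
S=robot.get_image("scene");T=robot.get_image("top")
def fitcyl(): # jar pose from full silhouettes in both views: compare extents of projected cylinder
    th=np.linspace(0,2*np.pi,60)
    ms={n:robot.silhouettes("jar",im)[0]["region"] for n,im in(("s",S),("t",T))}
    def hull(im,x,y):
        P=np.r_[[[x+r*np.cos(a),y+r*np.sin(a),z] for (r,z) in((23,120),(23,28),(25,28),(25,0)) for a in th]]
        p=proj(im,P);m=np.zeros((1600,2560),np.uint8);cv2.fillConvexPoly(m,cv2.convexHull((p*4+1.5).round().astype(np.int32)),1);return cv2.resize(m.astype(np.float32),(640,400),interpolation=cv2.INTER_AREA)
    def cen(m): ys,xs=np.nonzero(m>.5);return np.array([(xs.min()+xs.max())/2,(ys.min()+ys.max())/2,xs.mean(),ys.mean()])
    f=lambda v:np.r_[cen(hull(S,*v))-cen(ms["s"]),cen(hull(T,*v))-cen(ms["t"])]
    g=onz(ray(T,(296.2,230.7)),120)[:2]
    r=least_squares(f,g,diff_step=.01);return g,r.x,r.fun.round(1)
print("jar",fitcyl()); print("jar tri",tri([ray(S,(346.2,167.6)),ray(T,(296.2,230.7))]))
# board corners
def c(l,o): return [np.array(p)/2.9+np.array(o) for p in l]
tc=c([(352,283),(604,246),(642,438),(384,478)],(230,90))
P=[onz(ray(T,p),45) for p in tc]; print(np.round(P))
loc=np.array([[95,125],[95,-125],[-95,-125],[-95,125]])
def f(v):
    cc,s=np.cos(v[2]),np.sin(v[2]);R=np.array([[cc,-s],[s,cc]])
    X=np.c_[loc@R.T+v[:2],np.full(4,45)]
    sc=c([(179,297),(481,252)],(130,140))  # near (-x..)? fit only top
    return (proj(T,X)-np.array(tc)).ravel()
r=least_squares(f,[600,-200,0]);v=r.x;print("vise",v,r.fun.round(1))
cc,s=np.cos(v[2]),np.sin(v[2])
W=lambda x,y,z:np.array([v[0]+cc*x-s*y,v[1]+s*x+cc*y,z])
L=[W(*p) for p in((95,125,45),(95,-125,45),(-95,-125,45),(-95,125,45),(50,50,118),(-50,50,118),(0,50,118))]
print("scene proj",proj(S,L).round(1).tolist()); print("top",proj(T,L).round(1).tolist())
# crank
for n,im in(("s",S),("t",T)):
    m=robot.silhouettes("crank_grip",im)[0];print(n,m["p"],m["point"])
for a in np.arange(1.0,2.6,.2):
    g=W(55*np.sin(a),-182,99+55*np.cos(a));print(round(a,1),g.round(),proj(S,g).round(1),proj(T,g).round(1))
g=tri([ray(S,(167,230.2)),ray(T,(458.3,192))]);print("grip",g, [cc*(g[0]-v[0])+s*(g[1]-v[1]),-s*(g[0]-v[0])+cc*(g[1]-v[1])])
```

```text
Traceback (most recent call last):
IndexError: list index out of range
```

Call:
{"fn": "move_arm", "kwargs": {"steps": [{"slide": [0.04, 0, -0.03], "delta_rot": [0.2, 0.2, 0]}, {"slide": [0.04, 0.04, 0], "delta_rot": [0.2, 0.0, 0.2]}]}}

```text
time: 1.5
ee_pos: [249.7, -621.4, 265.6]
orientation: [-2.925, -0.089, 0.153]
force: [-1.0, -1.1, 0.6]
gripper_width: 1.002
finger_force: 0.0
```

```bash
cat > m.py <<'E'
from h import *
import pickle,os
from scipy.optimize import least_squares
if not os.path.exists("c.pkl"):
    S=robot.get_image("scene");T=robot.get_image("top");pickle.dump((dict(S),dict(T)),open("c.pkl","wb"))
S,T=pickle.load(open("c.pkl","rb"))
th=np.linspace(0,2*np.pi,90)
def ext(im,x,y):
    P=np.array([[x+r*np.cos(a),y+r*np.sin(a),z] for (r,z) in((23,120),(23,28),(25,28),(25,0)) for a in th])
    p=proj(im,P);return np.r_[p.min(0),p.max(0)]
obs={"s":[337,163,354.5,207.5],"t":[287.,220,307,244]}
f=lambda v:np.r_[ext(S,*v)-obs["s"],ext(T,*v)-obs["t"]]
g=onz(ray(T,(296.2,230.7)),120)[:2]
r=least_squares(f,g);print("jar",g,r.x,r.fun.round(1)); print("jar tri",tri([ray(S,(346.2,167.6)),ray(T,(296.2,230.7))]))
def c(l,o): return [np.array(p)/2.9+np.array(o) for p in l]
tc=c([(352,283),(604,246),(642,438),(384,478)],(230,90))
sc=c([(481,252),(179,297)],(130,140))
loc=np.array([[95,125],[95,-125],[-95,-125],[-95,125]])
def f(v):
    cc,s=np.cos(v[2]),np.sin(v[2]);R=np.array([[cc,-s],[s,cc]])
    X=np.c_[loc@R.T+v[:2],np.full(4,45)]
    return np.r_[(proj(T,X)-np.array(tc)).ravel(),(proj(S,X)[:2]-np.array(sc)).ravel()]
r=least_squares(f,[600,-200,0]);v=r.x;print("vise",v,r.fun.round(1))
cc,s=np.cos(v[2]),np.sin(v[2])
W=lambda x,y,z:np.array([v[0]+cc*x-s*y,v[1]+s*x+cc*y,z])
L=[W(*p) for p in((50,50,118),(-50,50,118))]
print("scene crop",((proj(S,L)-[130,140])*2.9).round(0).tolist()); print("top crop",((proj(T,L)-[230,90])*2.9).round(0).tolist())
for a in np.arange(1.4,2.7,.2):
    g=W(55*np.sin(a),-178,99+55*np.cos(a));print(round(a,1),g.round(),proj(S,g).round(1),proj(T,g).round(1))
g=tri([ray(S,(167,230.5)),ray(T,(460,192))]);print("grip",g, [cc*(g[0]-v[0])+s*(g[1]-v[1]),-s*(g[0]-v[0])+cc*(g[1]-v[1])])
E
python3 m.py; python3 -c "
from h import *
s=robot.state();print(s['qpos'].tolist(),s['ee_pos'],s['orientation'])"
```

```text
jar [447.00837374 219.55998744] [450.42970243 221.78900858] [-1.  -0.   0.3  0.7 -0.3  0.8 -0.4 -0.5]
jar tri [447.48726527 221.07447631 118.03147308]
vise [ 5.05458609e+02 -6.69806454e+01  1.54182618e-01] [-0.2  0.4 -0.2  1.1 -0.7  0.9 -0.8 -0.2 -0.9 -1.2 -0.4  3.7]
scene crop [[374.0, 166.0], [358.0, 102.0]]
top crop [[443.0, 304.0], [461.0, 410.0]]
1.4 [ 586. -235.  108.] [[161.1 219. ]] [[465.1 182.3]]
1.6 [ 587. -234.   97.] [[162.4 222.8]] [[464.  182.9]]
1.8 [ 586. -235.   87.] [[163.7 225.9]] [[463.  184.3]]
2.0 [ 582. -235.   76.] [[165.  228.2]] [[462.3 186.3]]
2.2 [ 577. -236.   67.] [[166.2 229.6]] [[461.8 189. ]]
2.4 [ 570. -237.   58.] [[167.2 230.2]] [[461.5 192.1]]
2.6 [ 561. -239.   52.] [[168.1 229.8]] [[461.5 195.6]]
grip [ 570.37973672 -235.34789563   57.86578642] [np.float64(38.294419743083495), np.float64(-176.3400725044947)]
[1.2169431457513165, 0.6083972542317159, -0.03624329322961323, 1.2754061168205955, -0.11484735722445301, 1.4600325728360175, -0.19223953900202928] [ 256.17507243 -621.40241262  257.10136294] [-2.91628544 -0.08882431  0.15910304]
```

Call:
{"fn": "move_arm", "kwargs": {"steps": [{"slide": [0.0, -0.06, -0.01], "delta_rot": [-0.3, -0.1, 0]}, {"slide": [0.0, -0.06, -0.01], "delta_rot": [-0.3, 0, 0.2]}, {"slide": [0, -0.06, 0], "delta_rot": [0, 0, 0.3]}, {"slide": [0, -0.06, 0], "delta_rot": [0, 0, 0.3]}]}}

```text
time: 2.1
ee_pos: [235.1, -409.5, 290.7]
orientation: [3.127, -0.047, -0.241]
force: [1.3, -1.1, 0.7]
gripper_width: 0.997
finger_force: 0.0
```

```bash
cat > fk.py <<'E'
from h import *
import itertools
from scipy.optimize import least_squares
ax={'z':lambda a:Rn.from_euler('z',a).as_matrix(),'y':lambda a:Rn.from_euler('y',a).as_matrix()}
def FK(q,p,s,full=False):
    h,L1,L2,L3,c1,c7,a=p[:7]
    R=ax['z'](s[0]*q[0]+c1);o=np.array([0,0,h]);pts=[o]
    def add(R,v): pts.append(pts[-1]+R@np.array(v))
    R=R@ax['y'](q[1]);add(R,[a,0,L1])
    R=R@ax['z'](s[1]*q[2])@ax['y'](q[3]);add(R,[-a,0,L2])
    R=R@ax['z'](s[2]*q[4])@ax['y'](q[5]);add(R,[0,0,L3])
    R=R@ax['z'](s[3]*q[6]+c7)
    return (pts,R) if full else (pts[-1],R)
E
cat > fit.py <<'E'
from fk import *
import json
D=[([1.26351854,0.41797604,-0.01027463,1.61416743,0.00474185,1.11070006,-0.05302701],[164.034,-602.733,230.662],[-3.14037,.00014,.26575]),
([1.2169431457513165,0.6083972542317159,-0.03624329322961323,1.2754061168205955,-0.11484735722445301,1.4600325728360175,-0.19223953900202928],[256.17507,-621.4024,257.10136],[-2.91628544,-.08882431,.15910304])]
s=robot.state();D.append((s['qpos'].tolist(),s['ee_pos'].tolist(),s['orientation'].tolist()));print(D[-1])
best=[]
for sg in itertools.product([1,-1],repeat=4):
  for c7 in (0,1.57,3.14,-1.57):
    def f(p):
        r=[]
        for q,x,o in D:
            P,R=FK(q,p,sg);r+=[*((P-x)/1000),*(R-Rn.from_euler('xyz',o).as_matrix()).ravel()]
        return np.array(r)
    c1=-1.305-sg[0]*1.264
    r=least_squares(f,[360,480,480,350,c1,c7,0],x_scale=[100]*4+[1,1,100]);best.append((r.cost,sg,r.x))
best.sort(key=lambda b:b[0])
for b in best[:4]:print(b[0],b[1],b[2].round(3).tolist())
json.dump([best[0][2].tolist(),best[0][1]],open("p.json","w"))
E
python3 fit.py
```

```text
([1.0234861939905557, 0.058865675378947505, -0.026114687367589148, 1.9324648296634035, -0.02214972893363112, 1.106405982694487, -0.8049369592125056], [235.07587985271215, -409.47827434425795, 290.73272797840997], [3.126933114988516, -0.0466278716672508, -0.240735448485893])
0.00016987718760238399 (-1, -1, -1, -1) [281.384, 497.366, 465.414, 300.09, -0.045, 1.526, 3.86]
0.00016987718760240356 (-1, -1, -1, -1) [281.384, 497.366, 465.414, 300.09, -0.045, 1.526, 3.86]
0.000169877187602406 (-1, -1, -1, -1) [281.384, 497.366, 465.414, 300.09, -0.045, 1.526, 3.86]
0.0001698771876025321 (-1, -1, -1, -1) [281.384, 497.366, 465.414, 300.09, -0.045, 1.526, 3.86]
```

```bash
cat > ik.py <<'E'
from fk import *
P=[281.4,497.4,465.4,300.1,-.045,1.5264,3.9];SG=(-1,-1,-1,-1)
lo=np.array([-2.81,-.39,-1.27,.06,-1.19,.19,-2.82])+.06;hi=np.array([2.81,2.02,1.25,2.57,4.33,2,2.82])-.06
def tool(phi,al,xup): # al>0 pitched down
    z=np.array([np.cos(phi)*np.cos(al),np.sin(phi)*np.cos(al),-np.sin(al)])
    y=np.cross(z,[0,0,1]);y/=np.linalg.norm(y)
    x=np.cross(y,z)
    if x[2]*xup<0:x,y=-x,-y
    return np.c_[x,y,z]
def IK(tcp,R,q0,w=.002):
    def f(q):
        p,r=FK(q,P,SG);return np.r_[(p-tcp)/100,(r-R).ravel()*2,w*(q-q0)]
    r=least_squares(f,np.clip(q0,lo+.01,hi-.01),bounds=(lo,hi));return r.x,np.sum(r.fun[:12]**2)
E
cat > s.py <<'E'
from ik import *
rng=np.random.default_rng(0)
jar=np.array([450,221.5,50]);nest=np.array([499.7,-29.9,150]);al=np.radians(10)
for name,g,a in(("start",jar,al),("end",nest,-al)):
  for phi in np.radians(np.arange(-180,180,20)+ (8.8 if name=="end" else 0)):
    for xu in(1,-1):
      R=tool(phi,a,xu);sol=[]
      for k in range(10):
        q,c=IK(g+19*R[:,2],R,rng.uniform(lo,hi))
        if c<1e-3:
          pts=FK(q,P,SG,True)[0]
          if not any(np.allclose(q,s[0],atol=.3) for s in sol): sol.append((q,pts[2]))
      for q,w in sol[:3]:print(name,round(np.degrees(phi)),xu,q.round(2).tolist(),w.round().tolist())
E
time python3 s.py
```

```text
start -120 1 [-0.89, 1.21, 0.3, 1.31, 0.26, 1.94, 1.97] [588.0, 461.0, 99.0]
start -120 -1 [-0.89, 1.21, 0.3, 1.31, 0.26, 1.94, -1.18] [588.0, 461.0, 99.0]
start -100 1 [-0.69, 1.14, -0.21, 1.45, 0.74, 1.94, 1.74] [498.0, 494.0, 99.0]
start -100 1 [-1.03, 1.16, 0.32, 1.45, 0.46, 1.75, 2.03] [498.0, 494.0, 99.0]
start -100 -1 [-0.95, 1.14, 0.19, 1.45, 0.53, 1.79, -1.19] [498.0, 494.0, 99.0]
start -100 -1 [-0.69, 1.14, -0.21, 1.45, 0.74, 1.94, -1.4] [498.0, 494.0, 99.0]
start -100 -1 [-1.24, 1.26, 0.65, 1.45, 0.24, 1.67, -0.89] [498.0, 494.0, 99.0]
start -80 1 [-0.71, 1.09, -0.3, 1.64, 1.0, 1.85, 1.72] [402.0, 494.0, 99.0]
start -80 1 [-1.23, 1.12, 0.41, 1.64, 0.6, 1.49, 2.07] [402.0, 494.0, 99.0]
start -80 -1 [-1.68, 1.58, 1.19, 1.64, -0.14, 1.33, -0.4] [402.0, 494.0, 99.0]
start -80 -1 [-1.19, 1.11, 0.35, 1.64, 0.64, 1.52, -1.11] [402.0, 494.0, 99.0]
start -80 -1 [-0.62, 1.13, -0.44, 1.64, 1.07, 1.94, -1.47] [402.0, 494.0, 99.0]
start -60 1 [-0.97, 1.01, -0.07, 1.85, 1.12, 1.57, 1.76] [312.0, 461.0, 99.0]
start -60 1 [-0.57, 1.12, -0.57, 1.85, 1.37, 1.94, 1.63] [312.0, 461.0, 99.0]
s
[... 6897 characters left out ...]
 1.23, 0.48] [494.0, -307.0, 101.0]
end 89 -1 [0.48, 1.02, 0.04, 1.79, -1.13, 1.93, -1.9] [494.0, -307.0, 101.0]
end 109 1 [1.1, 1.51, -1.11, 1.58, -0.26, 1.58, 0.42] [589.0, -292.0, 101.0]
end 109 1 [0.76, 1.16, -0.5, 1.58, -0.68, 1.82, 0.89] [589.0, -292.0, 101.0]
end 109 -1 [0.59, 1.1, -0.24, 1.59, -0.81, 1.94, -2.11] [589.0, -292.0, 101.0]
end 109 -1 [0.94, 1.28, -0.78, 1.58, -0.51, 1.69, -2.44] [589.0, -292.0, 101.0]
end 129 1 [0.81, 1.37, -0.86, 1.41, -0.33, 1.94, 0.57] [673.0, -246.0, 101.0]
end 129 1 [0.95, 1.6, -1.21, 1.4, -0.11, 1.88, 0.28] [673.0, -246.0, 101.0]
end 129 -1 [0.81, 1.37, -0.86, 1.41, -0.33, 1.94, -2.57] [673.0, -246.0, 101.0]
real	2m1.529s
user	2m1.172s
sys	0m0.361s
```

```bash
cat > path.py <<'E'
from ik import *
import sys
from scipy.spatial.transform import Slerp
jar=np.array([450,221.5,50.]);nest=np.array([499.7,-29.9,152.])
q0=robot.state()["qpos"]
D=np.radians
def run(phi,phi2,xu,L,verbose=False):
    A=tool(phi,D(20),xu);u=A[:,2];B=A@Rn.from_euler('z',np.pi-1e-3).as_matrix() if 0 else tool(phi,D(20),-xu)
    g=lambda p,R:np.array(p)+19*R[:,2]
    R70=tool(phi,D(70),-xu);R120=tool(phi,D(119.9),1)  # fix sign below
    yax=B[:,1];pitch=lambda R,a:Rn.from_rotvec(yax*D(a)).as_matrix()@R
    sgn=1 if pitch(B,10)[2,2]<B[2,2] else -1
    R70=pitch(B,50*sgn);R120=pitch(B,100*sgn);Rf=pitch(B,10*sgn)
    Rv=Rn.from_euler('z',phi2-phi).as_matrix()@Rf
    d=np.array([np.cos(phi),np.sin(phi),0])  # base dir = -d when lying
    Lc=np.array([*L,28.])
    half=A@Rn.from_euler('z',np.pi/2*ROLL).as_matrix()
    W=[("above",g(jar+[0,0,250]-160*u,A),A),("back",g(jar-120*u,A),A),("grasp",g(jar,A),A),("lift",g(jar+[0,0,150],A),A),
      ("half",g(jar+[0,0,150],half),half),("rolled",g(jar+[0,0,150],B),B),("r70",g(Lc+[0,0,80],R70),R70),("lay",g(Lc,R70),R70),("up",g(Lc,R70)-100*R70[:,2],R70),
      ("r120up",g(Lc,R120)-100*R120[:,2],R120),("regrasp",g(Lc,R120),R120),("up2",g(Lc+[0,0,200],R120),R120),("turned",g(Lc+[0,0,250],Rf),Rf),
      ("overvise",g(nest+[0,0,80],Rv),Rv),("place",g(nest,Rv),Rv),("off",g(nest,Rv)-120*Rv[:,2],Rv)]
    q=q0.copy();p,R=FK(q,P,SG);worst=0;out=[]
    for n,p2,R2 in W:
        rv=Rn.from_matrix(R.T@R2).as_rotvec();N=5
        for k in range(1,N+1):
            q,c=IK(p+(p2-p)*k/N,R@Rn.from_rotvec(rv*k/N).as_matrix(),q,.02);
            worst=max(worst,c if n!="above" or k==N else 0)
        out.append((n,c,q,p2,R2));p,R=p2,R2
    return worst,out
ROLL=1
if __name__=="__main__":
    for xu in(1,-1):
      ROLL=1
      for phi in(-60,-40,-20):
        for L in((450,221),):
          for ROLL in (1,-1):
            w,o=run(D(phi),D(phi-10),xu,L)
            print(xu,phi,L,ROLL,round(w,4),[n for n,c,*_ in o if c>1e-2])
E
time python3 path.py
```

```text
1 -60 (450, 221) 1 22.7314 ['above', 'back', 'grasp', 'lift', 'half', 'rolled', 'r70', 'lay', 'up', 'r120up', 'regrasp', 'up2', 'turned', 'overvise', 'place', 'off']
1 -60 (450, 221) -1 10.2751 ['above', 'back', 'grasp', 'lift']
1 -40 (450, 221) 1 19.5733 ['above', 'back', 'grasp', 'lift', 'half', 'rolled', 'r70', 'lay', 'up', 'r120up', 'regrasp', 'up2', 'turned', 'overvise', 'place', 'off']
1 -40 (450, 221) -1 7.445 ['above', 'back', 'grasp', 'lift']
1 -20 (450, 221) 1 17.8526 ['above', 'back', 'grasp', 'lift', 'half', 'rolled', 'r70', 'lay', 'up', 'r120up', 'regrasp', 'up2', 'turned', 'overvise', 'place', 'off']
1 -20 (450, 221) -1 6.0883 ['above', 'back', 'grasp', 'lift', 'off']
-1 -60 (450, 221) 1 3.2259 ['rolled', 'up', 'turned', 'overvise', 'place', 'off']
-1 -60 (450, 221) -1 0.4985 ['r120up', 'up2']
-1 -40 (450, 221) 1 2.5553 ['rolled', 'turned', 'overvise', 'place', 'off']
-1 -40 (450, 221) -1 1.4972 ['r120up', 'regrasp', 'up2']
-1 -20 (450, 221) 1 2.1638 ['rolled', 'turned', 'overvise', 'place', 'off']
-1 -20 (450, 221) -1 3.1945 ['r120up', 'regrasp', 'up2', 'off']
real	0m37.296s
user	0m37.150s
sys	0m0.334s
```

```bash
sed -i 's/R120=pitch(B,100\*sgn);Rf=pitch(B,10\*sgn)/R120=pitch(B,(70+A2)*sgn);Rf=pitch(B,(A2-20)*sgn)/; s/^ROLL=1/ROLL=-1;A2=30/; /__main__/,$d' path.py
cat > p2.py <<'E'
import path;from path import *
for A2 in(15,25):
  for phi in(-100,-80,-60,-40):
    for L in((450,221),(450,300)):
      path.A2=A2;w,o=run(D(phi),D(phi),-1,L)
      print(A2,phi,L,round(w,4),[(n,round(c,3)) for n,c,*_ in o if c>1e-3], "minmargin", min(np.minimum(q-lo,hi-q).min() for n,c,q,*_ in o).round(2), flush=True)
E
python3 p2.py
```

```text
15 -100 (450, 221) 0.1091 [('above', np.float64(0.109))] minmargin 0.0
15 -100 (450, 300) 0.1091 [('above', np.float64(0.109))] minmargin 0.0
15 -80 (450, 221) 0.0 [] minmargin 0.0
15 -80 (450, 300) 0.0 [] minmargin 0.0
15 -60 (450, 221) 0.0936 [('up2', np.float64(0.094))] minmargin 0.0
15 -60 (450, 300) 0.0 [] minmargin 0.0
15 -40 (450, 221) 0.7455 [('r120up', np.float64(0.326)), ('regrasp', np.float64(0.024)), ('up2', np.float64(0.746)), ('off', np.float64(0.002))] minmargin 0.0
15 -40 (450, 300) 0.325 [('r120up', np.float64(0.112)), ('up2', np.float64(0.325)), ('off', np.float64(0.002))] minmargin 0.0
25 -100 (450, 221) 0.1091 [('above', np.float64(0.109))] minmargin 0.0
25 -100 (450, 300) 0.1091 [('above', np.float64(0.109)), ('regrasp', np.float64(0.004))] minmargin 0.0
25 -80 (450, 221) 0.0199 [('up2', np.float64(0.02))] minmargin 0.0
25 -80 (450, 300) 0.0 [] minmargin 0.0
25 -60 (450, 221) 0.3294 [('r120up', np.float64(0.113)), ('up2', np.float64(0.329))] minmargin 0.0
25 -60 (450, 300) 0.0701 [('r120up', np.float64(0.005)), ('up2', np.float64(0.07))] minmargin 0.0
25 -40 (450, 221) 1.2308 [('r120up', np.float64(0.793)), ('regrasp', np.float64(0.218)), ('up2', np.float64(1.231))] minmargin 0.0
25 -40 (450, 300) 0.6781 [('r120up', np.float64(0.435)), ('regrasp', np.float64(0.077)), ('up2', np.float64(0.678))] minmargin 0.0
```

```bash
cat > p3.py <<'E'
import path;from path import *
path.A2=15;w,o=run(D(-70),D(-75),-1,(450,245));print(w)
for n,c,q,p,R in o:print(n,round(c,4),q.round(2).tolist(),p.round().tolist(),np.round(R[:,0],2),np.round(R[:,2],2), [x.round().tolist() for x in FK(q,P,SG,True)[0][1:3]])
R0=FK(q0,P,SG)[1];print("rotvec now->A (tool, 30deg)",Rn.from_matrix(R0.T@o[0][4]).as_rotvec()/(np.pi/6))
E
python3 p3.py
```

```text
3.4096889925738445e-07
above 0.0 [-1.18, 0.6, 0.04, 1.52, 0.82, 1.94, -0.87] [405.0, 346.0, 348.0] [-0.12  0.32 -0.94] [ 0.32 -0.88 -0.34] [[121.0, 258.0, 689.0], [308.0, 611.0, 451.0]]
back 0.0 [-1.13, 0.93, 0.04, 1.63, 0.77, 1.6, -1.17] [418.0, 311.0, 85.0] [-0.12  0.32 -0.94] [ 0.32 -0.88 -0.34] [[186.0, 356.0, 575.0], [321.0, 576.0, 187.0]]
grasp 0.0 [-1.04, 0.94, 0.09, 1.8, 0.87, 1.41, -1.23] [456.0, 205.0, 44.0] [-0.12  0.32 -0.94] [ 0.32 -0.88 -0.34] [[222.0, 338.0, 571.0], [360.0, 470.0, 146.0]]
lift 0.0 [-1.04, 0.67, 0.11, 1.84, 0.88, 1.55, -1.06] [456.0, 205.0, 194.0] [-0.12  0.32 -0.94] [ 0.32 -0.88 -0.34] [[170.0, 263.0, 668.0], [360.0, 470.0, 296.0]]
half 0.0 [-0.85, 0.68, -0.14, 1.84, 0.96, 1.65, 0.44] [456.0, 205.0, 194.0] [-0.94 -0.34 -0.  ] [ 0.32 -0.88 -0.34] [[217.0, 228.0, 667.0], [360.0, 470.0, 296.0]]
rolled 0.0 [-0.68, 0.71, -0.37, 1.83, 1.04, 1.76, 1.94] [456.0, 205.0, 194.0] [ 0.12 -0.32  0.94] [ 0.32 -0.88 -0.34] [[262.0, 194.0, 658.0], [360.0, 470.0, 296.0]]
r70 0.0 [-0.25, 0.54, -0.6, 1.96, 0.74, 1.02, 2.19] [452.0, 239.0, 90.0] [ 0.32 -0.88  0.34] [ 0.12 
[... 885 characters left out ...]
8, 0.66, -0.43, 1.76, 1.07, 1.94, 2.03] [456.0, 228.0, 273.0] [ 0.09 -0.24  0.97] [ 0.33 -0.91 -0.26] [[248.0, 182.0, 672.0], [357.0, 500.0, 351.0]]
overvise 0.0 [-0.32, 0.55, -0.27, 2.09, 1.3, 1.58, 1.99] [504.0, -48.0, 227.0] [ 0.07 -0.25  0.97] [ 0.25 -0.93 -0.26] [[253.0, 70.0, 704.0], [429.0, 232.0, 305.0]]
place 0.0 [-0.33, 0.72, -0.25, 2.09, 1.34, 1.55, 1.84] [504.0, -48.0, 147.0] [ 0.07 -0.25  0.97] [ 0.25 -0.93 -0.26] [[316.0, 94.0, 654.0], [429.0, 232.0, 225.0]]
off 0.0 [-0.48, 0.7, -0.34, 2.0, 1.16, 1.7, 1.86] [474.0, 64.0, 178.0] [ 0.07 -0.25  0.97] [ 0.25 -0.93 -0.26] [[294.0, 137.0, 659.0], [399.0, 344.0, 256.0]]
rotvec now->A (tool, 30deg) [-2.36688192 -1.32773158 -3.58562469]
```

```bash
cat > plan.py <<'E'
from ik import *
import json
D=np.radians
def cur():
    s=robot.state();return s["qpos"],s["ee_pos"],Rn.from_euler('xyz',s["orientation"]).as_matrix()
def plan(wps,start=None):
    """wps: list of (tcp,R,N). prints rows in tool axes, simulates the joints"""
    q,p,R=start or cur();P0,R0=FK(q,P,SG);off=p-P0
    for tcp,R2,N in wps:
        rv=Rn.from_matrix(R.T@R2).as_rotvec();pa=p.copy();Ra=R.copy();rows=[];w=0;qv=0;qp=q
        for k in range(1,N+1):
            t=pa+(tcp-pa)*k/N
            sl=np.round(R.T@(t-p)/1000,3);dr=np.round(rv/N*6/np.pi,2)
            p=p+R@sl*1000;R=R@Rn.from_rotvec(dr*np.pi/6).as_matrix()
            rows.append({"slide":sl.tolist(),"delta_rot":dr.tolist()})
            qn,c=IK(p-off,R,q,.02);w=max(w,c);qv=max(qv,np.abs(qn-q).max());q=qn
        print(json.dumps(rows).replace("-0.0,","0,").replace("-0.0]","0]").replace("0.0,","0,").replace("0.0]","0]"))
        print("#end",p.round(1).tolist(),"err",round(w,4),"max dq/row",round(qv,2),"q",q.round(2).tolist())
    return q,p,R
def pitched(R,deg): # pitch tool downward by deg about its (horizontal) y axis
    y=R[:,1];f=lambda a:Rn.from_rotvec(y*D(a)).as_matrix()@R
    s=1 if np.cross(y,R[:,2])[2]<0 else -1
    return f(s*deg)
jar=np.array([449.,221.5,50.])
A=tool(D(-70),D(20),-1)
E
python3 - <<'E'
from plan import *
Rd=pitched(A,70)
plan([(np.array([380,-60,400.]),tool(D(-70),D(85),-1),9),(jar+[0,0,230]-140*A[:,2],A,9)])
E
```

```text
[{"slide": [0.007, -0.041, -0.012], "delta_rot": [-0.01, -0.01, -0.46]}, {"slide": [0.017, -0.039, -0.013], "delta_rot": [-0.01, -0.01, -0.46]}, {"slide": [0.025, -0.033, -0.013], "delta_rot": [-0.01, -0.01, -0.46]}, {"slide": [0.032, -0.027, -0.013], "delta_rot": [-0.01, -0.01, -0.46]}, {"slide": [0.038, -0.017, -0.014], "delta_rot": [-0.01, -0.01, -0.46]}, {"slide": [0.04, -0.009, -0.014], "delta_rot": [-0.01, -0.01, -0.46]}, {"slide": [0.042, 0.002, -0.014], "delta_rot": [-0.01, -0.01, -0.46]}, {"slide": [0.039, 0.012, -0.014], "delta_rot": [-0.01, -0.01, -0.46]}, {"slide": [0.036, 0.02, -0.015], "delta_rot": [-0.01, -0.01, -0.46]}]
#end [379.5, -60.2, 400.2] err 0.0 max dq/row 0.16 q [0.5, -0.19, -0.39, 1.91, -0.0, 1.35, 0.47]
[{"slide": [0.042, 0.018, 0.005], "delta_rot": [0, -0.24, 0]}, {"slide": [0.042, 0.018, -0.001], "delta_rot": [0, -0.24, 0]}, {"slide": [0.042, 0.018, -0.006], "delta_rot": [0, -0.24, 0]}, {"slide": [0.04, 0.019, -0.011], "delta_rot": [0, -0.24, 0]}, {"slide": [0.039, 0.018, -0.016], "delta_rot": [0, -0.24, 0]}, {"slide": [0.036, 0.018, -0.021], "delta_rot": [0, -0.24, 0]}, {"slide": [0.034, 0.018, -0.026], "delta_rot": [0, -0.24, 0]}, {"slide": [0.03, 0.018, -0.029], "delta_rot": [0, -0.24, 0]}, {"slide": [0.026, 0.018, -0.033], "delta_rot": [0, -0.24, 0]}]
#end [403.9, 344.9, 328.2] err 0.0 max dq/row 0.42 q [-1.11, 0.63, -0.06, 1.52, 0.85, 1.94, -0.93]
```

Call:
{"fn": "move_arm", "kwargs": {"steps": [{"slide": [0.007, -0.041, -0.012], "delta_rot": [0, 0, -0.32]}, {"slide": [0.015, -0.039, -0.013], "delta_rot": [0, 0, -0.32]}, {"slide": [0.022, -0.036, -0.013], "delta_rot": [0, 0, -0.32]}, {"slide": [0.028, -0.032, -0.013], "delta_rot": [0, 0, -0.32]}, {"slide": [0.032, -0.026, -0.014], "delta_rot": [0, 0, -0.32]}, {"slide": [0.036, -0.02, -0.014], "delta_rot": [0, 0, -0.32]}, {"slide": [0.039, -0.014, -0.014], "delta_rot": [0, 0, -0.32]}, {"slide": [0.04, -0.007, -0.014], "delta_rot": [0, 0, -0.32]}, {"slide": [0.041, 0, -0.015], "delta_rot": [0, 0, -0.32]}]}}

```text
time: 3.22
ee_pos: [392.9, -70.6, 411.5]
orientation: [3.094, 0.012, 1.278]
force: [0.5, -0.1, 0.7]
gripper_width: 1.001
finger_force: 0.0
```

Run:
```python
from plan import *
print(cur()[0].round(2))
o=plan([(jar+[0,0,230]-140*A[:,2],A,20)])
```

```text
[ 0.59 -0.16 -0.43  1.86 -0.05  1.38 -0.12]
[{"slide": [0.02, -0.006, 0.004], "delta_rot": [-0.03, -0.11, -0.06]}, {"slide": [0.021, -0.005, 0.002], "delta_rot": [-0.03, -0.11, -0.06]}, {"slide": [0.02, -0.004, 0.001], "delta_rot": [-0.03, -0.11, -0.06]}, {"slide": [0.021, -0.004, 0], "delta_rot": [-0.03, -0.11, -0.06]}, {"slide": [0.021, -0.003, -0.001], "delta_rot": [-0.03, -0.11, -0.06]}, {"slide": [0.021, -0.003, -0.003], "delta_rot": [-0.03, -0.11, -0.06]}, {"slide": [0.021, -0.001, -0.004], "delta_rot": [-0.03, -0.11, -0.06]}, {"slide": [0.02, -0.001, -0.005], "delta_rot": [-0.03, -0.11, -0.06]}, {"slide": [0.021, -0.001, -0.006], "delta_rot": [-0.03, -0.11, -0.06]}, {"slide": [0.02, 0.001, -0.007], "delta_rot": [-0.03, -0.11, -0.06]}, {"slide": [0.019, 0.001, -0.009], "delta_rot": [-0.03, -0.11, -0.06]}, {"slide": [0.019, 0.002, -0.009], "delta_rot": [-0.03, -0.11, -0.06]}, {"slide": [0.018, 0.003, -0.011], "delta_rot": [-0.03, -0.11, -0.06]}, {"slide": [0.017, 0.003, -0.011], "delta_rot": [-0.03, -0.11, -0.06]}, {"slide": [0.017, 0.004, -0.013], "delta_rot": [-0.03, -0.11, -0.06]}, {"slide": [0.016, 0.005, -0.013], "delta_rot": [-0.03, -0.11, -0.06]}, {"slide": [0.014, 0.006, -0.015], "delta_rot": [-0.03, -0.11, -0.06]}, {"slide": [0.014, 0.006, -0.014], "delta_rot": [-0.03, -0.11, -0.06]}, {"slide": [0.013, 0.007, -0.016], "delta_rot": [-0.03, -0.11, -0.06]}, {"slide": [0.011, 0.007, -0.016], "delta_rot": [-0.03, -0.11, -0.06]}]
#end [403.9, 344.8, 328.2] err 0.0 max dq/row 0.18 q [-1.12, 0.64, -0.03, 1.5, 0.83, 1.94, -0.85]
```

Call:
{"fn": "move_arm", "kwargs": {"steps": [{"slide": [0.02, -0.006, 0.004], "delta_rot": [-0.03, -0.11, -0.06]}, {"slide": [0.021, -0.005, 0.002], "delta_rot": [-0.03, -0.11, -0.06]}, {"slide": [0.02, -0.004, 0.001], "delta_rot": [-0.03, -0.11, -0.06]}, {"slide": [0.021, -0.004, 0], "delta_rot": [-0.03, -0.11, -0.06]}, {"slide": [0.021, -0.003, -0.001], "delta_rot": [-0.03, -0.11, -0.06]}, {"slide": [0.021, -0.003, -0.003], "delta_rot": [-0.03, -0.11, -0.06]}, {"slide": [0.021, -0.001, -0.004], "delta_rot": [-0.03, -0.11, -0.06]}, {"slide": [0.02, -0.001, -0.005], "delta_rot": [-0.03, -0.11, -0.06]}, {"slide": [0.021, -0.001, -0.006], "delta_rot": [-0.03, -0.11, -0.06]}, {"slide": [0.02, 0.001, -0.007], "delta_rot": [-0.03, -0.11, -0.06]}]}}

```text
time: 4.47
ee_pos: [399.5, 136.9, 368.9]
orientation: [3.019, 0.617, 1.546]
force: [-0.2, -0.3, 1.0]
gripper_width: 0.998
finger_force: 0.0
```

Call:
{"fn": "move_arm", "kwargs": {"steps": [{"slide": [0.019, 0.001, -0.009], "delta_rot": [-0.03, -0.11, -0.06]}, {"slide": [0.019, 0.002, -0.009], "delta_rot": [-0.03, -0.11, -0.06]}, {"slide": [0.018, 0.003, -0.011], "delta_rot": [-0.03, -0.11, -0.06]}, {"slide": [0.017, 0.003, -0.011], "delta_rot": [-0.03, -0.11, -0.06]}, {"slide": [0.017, 0.004, -0.013], "delta_rot": [-0.03, -0.11, -0.06]}, {"slide": [0.016, 0.005, -0.013], "delta_rot": [-0.03, -0.11, -0.06]}, {"slide": [0.014, 0.006, -0.015], "delta_rot": [-0.03, -0.11, -0.06]}, {"slide": [0.014, 0.006, -0.014], "delta_rot": [-0.03, -0.11, -0.06]}, {"slide": [0.013, 0.007, -0.016], "delta_rot": [-0.03, -0.11, -0.06]}, {"slide": [0.011, 0.007, -0.016], "delta_rot": [-0.03, -0.11, -0.06]}]}}

```text
time: 5.72
ee_pos: [405.8, 344.3, 327.8]
orientation: [-2.992, 1.205, 2.069]
force: [0.7, -0.8, -1.6]
gripper_width: 0.999
finger_force: 0.0
```

Run:
```python
from plan import *
q,p,R=cur();print(q.round(2),R.round(2).tolist())
o=plan([(jar-105*A[:,2],A,7),(jar+19*A[:,2],A,5)])
im=robot.get_image("wrist");save(im,"w1");print(im["fx"])
for r in robot.silhouettes("jar",im)[:1]: print(r["p"],r["point"])
```

```text
[-1.06  0.64 -0.14  1.52  0.81  2.   -0.89] [[-0.17, 0.94, 0.31], [0.31, 0.35, -0.88], [-0.93, -0.05, -0.35]]
[{"slide": [0.031, 0.002, 0.016], "delta_rot": [0, 0, 0.01]}, {"slide": [0.03, 0.001, 0.017], "delta_rot": [0, 0, 0.01]}, {"slide": [0.031, 0.001, 0.016], "delta_rot": [0, 0, 0.01]}, {"slide": [0.031, 0.001, 0.017], "delta_rot": [0, 0, 0.01]}, {"slide": [0.031, 0.001, 0.016], "delta_rot": [0, 0, 0.01]}, {"slide": [0.03, 0.001, 0.016], "delta_rot": [0, 0, 0.01]}, {"slide": [0.031, 0.001, 0.017], "delta_rot": [0, 0, 0.01]}]
#end [415.5, 314.2, 85.9] err 0.0 max dq/row 0.08 q [-1.05, 0.93, -0.11, 1.64, 0.81, 1.67, -1.23]
[{"slide": [0, 0, 0.025], "delta_rot": [0, 0, 0.01]}, {"slide": [-0.001, 0, 0.025], "delta_rot": [0, 0, 0.01]}, {"slide": [0, 0.001, 0.024], "delta_rot": [0, 0, 0.01]}, {"slide": [0, 0, 0.025], "delta_rot": [0, 0, 0.01]}, {"slide": [0, 0, 0.025], "delta_rot": [0, 0, 0.01]}]
#end [455.1, 204.8, 43.0] err 0.0 max dq/row 0.04 q [-0.95, 0.94, -0.04, 1.81, 0.92, 1.47, -1.31]
309.70691628693146
0.75 [331.3, 21.1]
```

Call:
{"fn": "move_arm", "kwargs": {"steps": [{"slide": [0.031, 0.001, 0.016], "delta_rot": [0, 0, 0.01]}, {"slide": [0.031, 0.001, 0.016], "delta_rot": [0, 0, 0.01]}, {"slide": [0.031, 0.001, 0.016], "delta_rot": [0, 0, 0.01]}, {"slide": [0.031, 0.001, 0.017], "delta_rot": [0, 0, 0.01]}, {"slide": [0.031, 0.001, 0.017], "delta_rot": [0, 0, 0.01]}, {"slide": [0.03, 0.002, 0.017], "delta_rot": [0, 0, 0.01]}, {"slide": [0.03, 0.002, 0.017], "delta_rot": [0, 0, 0.01]}, {"slide": [0, 0, 0], "delta_rot": [0, 0, 0]}]}}

```text
time: 6.82
ee_pos: [416.6, 311.8, 84.3]
orientation: [-3.082, 1.208, 1.969]
force: [-0.1, -0.5, 1.0]
gripper_width: 1.001
finger_force: 0.0
```

```bash
cat >> h.py <<'E'
def wray(im,px):
    R=np.array(im["R"]);t=np.array(im["t"]);v=np.array([(px[0]-im["cx"]),(px[1]-im["cy"])]);r=np.hypot(*v)+1e-9;th=r/im["fx"]
    d=np.r_[np.sin(th)*v/r,np.cos(th)];return -R.T@t,R.T@d
def wproj(im,X):
    c=np.array(im["R"])@np.array(X)+np.array(im["t"]);r=np.hypot(c[0],c[1]);th=np.arctan2(r,c[2])
    return np.array([im["cx"]+im["fx"]*th*c[0]/r,im["cy"]+im["fx"]*th*c[1]/r])
E
python3 - <<'E'
from plan import *
q,p,R=cur();print(q.round(2),p.round(1),R.round(2).tolist())
im=robot.get_image("wrist");save(im,"w2")
for r in robot.silhouettes("jar",im)[:1]:
    ys,xs=np.nonzero(r["region"]);print(r["p"],r["point"],xs.min(),xs.max(),ys.min(),ys.max())
    o,d=wray(im,[xs[abs(ys-ys.mean())<15].mean(),ys.mean()]);print(o,d)
    # lateral offset of jar axis in tool frame: intersect ray at plane containing jar axis
    t=((jar-o)@d*1)/(d@d);X=o+d*((jar-o)[:2]@d[:2])/(d[:2]@d[:2]);print("X",X,"tool frame",R.T@(X-p))
print("model jar base/lid px",wproj(im,jar+[0,0,70]),wproj(im,jar-[0,0,50]))
E
```

```text
[-1.03  0.94 -0.12  1.61  0.79  1.69 -1.19] [416.6 311.8  84.3] [[-0.14, 0.94, 0.31], [0.33, 0.34, -0.88], [-0.94, -0.02, -0.35]]
0.69 [322.0, 205.2] 295 352 128 284
[362.57325201 462.15830367  67.77817598] [ 0.33677638 -0.94093021 -0.03509986]
X [448.74233325 221.40777629  58.79737233] tool frame [-10.07096845   0.52202753  98.73027582]
model jar base/lid px [322.70718363 278.96036916] [325.82686753 136.35589424]
```

View pics/w2.png

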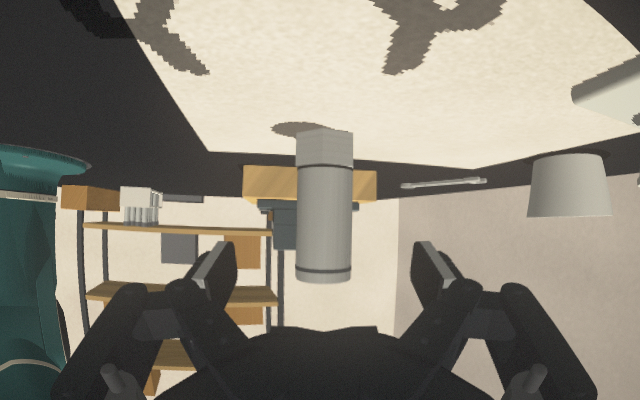

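Wrist view: the jar is upright at columns 295–352, rows 128–284, centred between the fingers. Its axis is about 0.5 mm off the tool plane, so I'll advance and grip.

Call:
{"fn": "move_arm", "kwargs": {"steps": [{"slide": [0, 0, 0.03], "delta_rot": [0, 0, 0]}, {"slide": [0, 0, 0.03], "delta_rot": [0, 0, 0]}, {"slide": [-0.001, 0, 0.03], "delta_rot": [0, 0, 0]}, {"slide": [-0.001, 0.001, 0.02], "delta_rot": [0, 0, 0]}, {"slide": [0, 0, 0.015], "delta_rot": [0, 0, 0]}, {"slide": [0, 0, 0], "delta_rot": [0, 0, 0]}]}}

```text
time: 7.68
ee_pos: [456.7, 202.3, 43.3]
orientation: [-3.09, 1.207, 1.963]
force: [0.5, -0.9, -0.4]
gripper_width: 1.005
finger_force: 0.0
```

Call:
{"fn": "move_arm", "kwargs": {"steps": [{"slide": [0, 0, 0], "delta_rot": [0, 0, 0]}, {"slide": [0, 0, 0], "delta_rot": [0, 0, 0]}, {"slide": [0, 0, 0], "delta_rot": [0, 0, 0]}, {"slide": [0, 0, 0], "delta_rot": [0, 0, 0]}, {"slide": [0, 0, 0], "delta_rot": [0, 0, 0]}], "claw": -1, "newtons": 60}}

```text
time: 8.3
ee_pos: [456.6, 202.9, 43.2]
orientation: [-3.09, 1.207, 1.963]
force: [-1.3, 2.3, 6.8]
gripper_width: 0.526
finger_force: 60.5
```

Run:
```python
from plan import *
q,p,R=cur();print(q.round(2),p.round(1),R.round(2).tolist())
Rb=tool(D(-70),D(20),1)
Rl=tool(D(-85),D(70),1)   # lying, base towards the robot side
# jar held: h from base along axis
h=120-(p-19*R[:,2])[2]; print("grasp height over base",h, R.T@[0,0,1])
```

```text
[-0.92  0.95 -0.07  1.78  0.89  1.5  -1.25] [456.6 202.9  43.2] [[-0.14, 0.94, 0.31], [0.33, 0.34, -0.88], [-0.93, -0.02, -0.36]]
grasp height over base 70.03331238556063 [-0.9346543  -0.01829158 -0.35508698]
```

Run:
```python
from plan import *
q,p,R=cur()
up=np.array([0,0,1.])
H=R@Rn.from_euler('z',-np.pi/2).as_matrix()
B=tool(D(-72),D(20.7),1);Rl=tool(D(-85),D(69.3),1)
L=np.array([450,240,27.])
plan([(p+60*up,R,2),(p+140*up,H,9),(p+150*up,B,9),(L+[0,0,60]+17*Rl[:,2],Rl,8)])
```

```text
[{"slide": [-0.028, -0.001, -0.011], "delta_rot": [0, 0, 0]}, {"slide": [-0.028, 0, -0.01], "delta_rot": [0, 0, 0]}]
#end [456.8, 202.7, 103.0] err 0.0 max dq/row 0.07 q [-0.93, 0.83, -0.07, 1.84, 0.91, 1.53, -1.23]
[{"slide": [-0.008, 0, -0.003], "delta_rot": [0, 0, -0.33]}, {"slide": [-0.008, -0.002, -0.003], "delta_rot": [0, 0, -0.33]}, {"slide": [-0.008, -0.003, -0.004], "delta_rot": [0, 0, -0.33]}, {"slide": [-0.007, -0.004, -0.003], "delta_rot": [0, 0, -0.33]}, {"slide": [-0.007, -0.006, -0.003], "delta_rot": [0, 0, -0.33]}, {"slide": [-0.005, -0.006, -0.003], "delta_rot": [0, 0, -0.33]}, {"slide": [-0.004, -0.007, -0.003], "delta_rot": [0, 0, -0.33]}, {"slide": [-0.003, -0.008, -0.004], "delta_rot": [0, 0, -0.33]}, {"slide": [-0.001, -0.008, -0.003], "delta_rot": [0, 0, -0.33]}]
#end [456.4, 203.2, 183.0] err 0.0 max dq/row 0.18 q [-0.73, 0.71, -0.33, 1.85, 0.99, 1.72, 0.35]
[{"slide": [0, -0.001, 0], "delta_rot": [0, 0, -0.33]}, {"slide": [0, -0.001, -0.001], "delta_rot": [0, 0, -0.33]}, {"slide": [0.001, -0.001, 0], "delta_rot": [0, 0, -0.33]}, {"slide": [0, -0.001, 0], "del
[... 349 characters left out ...]
r 0.0 max dq/row 0.17 q [-0.56, 0.75, -0.57, 1.85, 1.07, 1.85, 1.84]
[{"slide": [-0.016, 0, 0.002], "delta_rot": [-0.04, -0.2, 0.04]}, {"slide": [-0.015, -0.001, 0.003], "delta_rot": [-0.04, -0.2, 0.04]}, {"slide": [-0.015, 0.001, 0.005], "delta_rot": [-0.04, -0.2, 0.04]}, {"slide": [-0.015, 0, 0.007], "delta_rot": [-0.04, -0.2, 0.04]}, {"slide": [-0.013, 0, 0.007], "delta_rot": [-0.04, -0.2, 0.04]}, {"slide": [-0.013, 0.001, 0.01], "delta_rot": [-0.04, -0.2, 0.04]}, {"slide": [-0.012, 0, 0.011], "delta_rot": [-0.04, -0.2, 0.04]}, {"slide": [-0.01, 0.001, 0.011], "delta_rot": [-0.04, -0.2, 0.04]}]
#end [450.5, 234.0, 71.5] err 0.0 max dq/row 0.1 q [-0.14, 0.66, -0.77, 1.95, 0.82, 1.13, 1.86]
```

Call:
{"fn": "move_arm", "kwargs": {"steps": [{"slide": [-0.04, 0, -0.015], "delta_rot": [0, 0, 0]}, {"slide": [-0.05, 0, -0.019], "delta_rot": [0, 0, 0]}, {"slide": [-0.05, 0, -0.019], "delta_rot": [0, 0, -0.2]}, {"slide": [0, 0, 0], "delta_rot": [0, 0, -0.34]}, {"slide": [0, 0, 0], "delta_rot": [0, 0, -0.34]}, {"slide": [0, 0, 0], "delta_rot": [0, 0, -0.34]}, {"slide": [0, 0, 0], "delta_rot": [0, 0, -0.34]}, {"slide": [0, 0, 0], "delta_rot": [0, 0, -0.34]}, {"slide": [0, 0, 0], "delta_rot": [0, 0, -0.34]}, {"slide": [0, 0, 0], "delta_rot": [0, 0, -0.34]}]}}

```text
time: 9.55
ee_pos: [459.1, 203.2, 192.1]
orientation: [-1.941, 0.18, -2.874]
force: [0.1, -0.1, -4.1]
gripper_width: 0.523
finger_force: 62.1
```

Call:
{"fn": "move_arm", "kwargs": {"steps": [{"slide": [0, 0, 0], "delta_rot": [0, 0, -0.34]}, {"slide": [0, 0, 0], "delta_rot": [0, 0, -0.34]}, {"slide": [0, 0, 0], "delta_rot": [0, 0, -0.34]}, {"slide": [0, 0, 0], "delta_rot": [0, 0, -0.34]}, {"slide": [0, 0, 0], "delta_rot": [0, 0, -0.34]}, {"slide": [0, 0, 0], "delta_rot": [0, 0, -0.34]}, {"slide": [0, 0, 0], "delta_rot": [0, 0, -0.34]}, {"slide": [0, 0, 0], "delta_rot": [0, 0, -0.34]}, {"slide": [0, 0, 0], "delta_rot": [0, 0, -0.34]}, {"slide": [0, 0, 0], "delta_rot": [0, 0, -0.25]}]}}

```text
time: 10.8
ee_pos: [459.1, 203.2, 192.0]
orientation: [-3.059, -1.206, -1.322]
force: [-0.0, 0.3, -3.6]
gripper_width: 0.519
finger_force: 62.2
```

Run:
```python
from plan import *
q,p,R=cur();print(q.round(2),p,R.round(2).tolist())
Rl=tool(D(-85),D(69.3),1)
L=np.array([450,240,29.])
plan([(L+[0,0,30]+17*Rl[:,2],Rl,10),(L+17*Rl[:,2],Rl,3)])
```

```text
[-0.58  0.75 -0.52  1.8   1.03  1.85  1.89] [459.09718293 203.16850757 192.03791891] [[0.09, -0.95, 0.31], [-0.35, -0.32, -0.88], [0.93, -0.03, -0.36]]
[{"slide": [-0.015, 0, 0.002], "delta_rot": [-0.04, -0.16, 0.03]}, {"slide": [-0.015, 0.001, 0.004], "delta_rot": [-0.04, -0.16, 0.03]}, {"slide": [-0.014, 0, 0.005], "delta_rot": [-0.04, -0.16, 0.03]}, {"slide": [-0.014, 0.001, 0.006], "delta_rot": [-0.04, -0.16, 0.03]}, {"slide": [-0.014, 0.001, 0.007], "delta_rot": [-0.04, -0.16, 0.03]}, {"slide": [-0.012, 0.001, 0.008], "delta_rot": [-0.04, -0.16, 0.03]}, {"slide": [-0.012, 0, 0.01], "delta_rot": [-0.04, -0.16, 0.03]}, {"slide": [-0.012, 0.001, 0.01], "delta_rot": [-0.04, -0.16, 0.03]}, {"slide": [-0.01, 0.001, 0.011], "delta_rot": [-0.04, -0.16, 0.03]}, {"slide": [-0.009, 0.001, 0.012], "delta_rot": [-0.04, -0.16, 0.03]}]
#end [450.1, 233.9, 43.4] err 0.0 max dq/row 0.08 q [-0.18, 0.7, -0.71, 1.93, 0.81, 1.1, 1.86]
[{"slide": [-0.004, 0, 0.009], "delta_rot": [0.01, 0, -0.01]}, {"slide": [-0.003, 0, 0.01], "delta_rot": [0.01, 0, -0.01]}, {"slide": [-0.004, -0.001, 0.009], "delta_rot": [0.01, 0, -0.01]}]
#end [450.9, 234.4, 13.3] err 0.0 max dq/row 0.02 q [-0.21, 0.74, -0.68, 1.94, 0.87, 1.05, 1.82]
```

Call:
{"fn": "move_arm", "kwargs": {"steps": [{"slide": [-0.015, 0, 0.002], "delta_rot": [-0.04, -0.16, 0.03]}, {"slide": [-0.015, 0.001, 0.004], "delta_rot": [-0.04, -0.16, 0.03]}, {"slide": [-0.014, 0, 0.005], "delta_rot": [-0.04, -0.16, 0.03]}, {"slide": [-0.014, 0.001, 0.006], "delta_rot": [-0.04, -0.16, 0.03]}, {"slide": [-0.014, 0.001, 0.007], "delta_rot": [-0.04, -0.16, 0.03]}, {"slide": [-0.012, 0.001, 0.008], "delta_rot": [-0.04, -0.16, 0.03]}, {"slide": [-0.012, 0, 0.01], "delta_rot": [-0.04, -0.16, 0.03]}, {"slide": [-0.012, 0.001, 0.01], "delta_rot": [-0.04, -0.16, 0.03]}, {"slide": [-0.01, 0.001, 0.011], "delta_rot": [-0.04, -0.16, 0.03]}, {"slide": [-0.009, 0.001, 0.012], "delta_rot": [-0.04, -0.16, 0.03]}]}}

```text
time: 12.05
ee_pos: [450.9, 234.2, 43.3]
orientation: [3.139, -0.358, -1.499]
force: [0.3, -0.0, -4.8]
gripper_width: 0.523
finger_force: 61.7
```

Call:
{"fn": "move_arm", "kwargs": {"steps": [{"slide": [-0.004, 0, 0.009], "delta_rot": [0, 0, 0]}, {"slide": [-0.004, 0, 0.009], "delta_rot": [0, 0, 0]}, {"slide": [-0.003, 0, 0.009], "delta_rot": [0, 0, 0]}, {"slide": [0, 0, 0], "delta_rot": [0, 0, 0]}]}}

```text
time: 12.55
ee_pos: [450.4, 235.3, 14.1]
orientation: [3.139, -0.362, -1.497]
force: [-0.2, 0.2, -4.9]
gripper_width: 0.523
finger_force: 61.9
```

Run:
```python
from plan import *
q,p,R=cur();print(q.round(2),p,R.round(3).tolist())
im=robot.get_image("scene");save(im,"s2");t=robot.get_image("top");save(t,"t2")
a=cv2.imread("pics/s2.png")[110:230,300:480];b=cv2.imread("pics/t2.png")[160:280,230:410]
cv2.imwrite("pics/c2.png",cv2.resize(np.hstack([a,b]),None,fx=2.2,fy=2.2,interpolation=3))
```

```text
[-0.19  0.75 -0.68  1.9   0.83  1.08  1.86] [450.42566068 235.31839677  14.13805933] [[0.069, -0.997, 0.024], [-0.933, -0.073, -0.353], [0.354, 0.002, -0.935]]
```

View pics/c2.png

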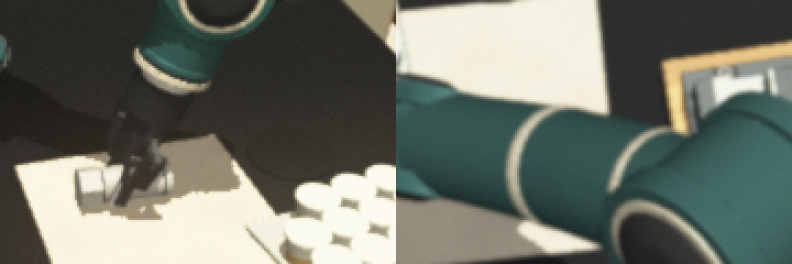

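The left crop (scene view) shows the jar held level just above the sheet, with the lid end towards the vise at crop (95,187). In the right crop (top view) the arm hides it.

Call:
{"fn": "move_arm", "kwargs": {"steps": [{"slide": [-0.001, 0, 0.003], "delta_rot": [0, 0, 0]}, {"slide": [-0.001, 0, 0.003], "delta_rot": [0, 0, 0]}, {"slide": [0, 0, 0], "delta_rot": [0, 0, 0]}]}}

```text
time: 13.02
ee_pos: [450.9, 234.8, 8.4]
orientation: [3.14, -0.361, -1.498]
force: [0.0, -0.0, -4.1]
gripper_width: 0.518
finger_force: 61.9
```

Call:
{"fn": "move_arm", "kwargs": {"steps": [{"slide": [-0.001, 0, 0.002], "delta_rot": [0, 0, 0]}, {"slide": [0, 0, 0], "delta_rot": [0, 0, 0]}]}}

```text
time: 13.28
ee_pos: [451.2, 235.4, 6.7]
orientation: [3.141, -0.361, -1.498]
force: [0.4, 1.3, 3.3]
gripper_width: 0.519
finger_force: 62.0
```

Call:
{"fn": "move_arm", "kwargs": {"steps": [{"slide": [0, 0, 0], "delta_rot": [0, 0, 0]}, {"slide": [0, 0, 0], "delta_rot": [0, 0, 0]}, {"slide": [0, 0, 0], "delta_rot": [0, 0, 0]}, {"slide": [0, 0, -0.02], "delta_rot": [0, 0, 0]}, {"slide": [0, 0, -0.04], "delta_rot": [0, 0, 0]}, {"slide": [0, 0, -0.06], "delta_rot": [0, 0, 0]}], "claw": 1}}

```text
time: 14.02
ee_pos: [447.5, 277.6, 120.3]
orientation: [3.138, -0.361, -1.498]
force: [0.8, 0.3, 0.4]
gripper_width: 1.004
finger_force: 0.0
```

Run:
```python
from plan import *
q,p,R=cur();print(q.round(2),p,R.round(3).tolist())
im=robot.get_image("wrist");save(im,"w3");R0=Rn.from_matrix(R)
r=robot.silhouettes("jar",im)
if r:
    m=r[0]["region"].astype(np.uint8);ys,xs=np.nonzero(m);print(r[0]["p"],r[0]["point"],xs.min(),xs.max(),ys.min(),ys.max())
    # outline points -> z=23 plane
    c=max(cv2.findContours(m,0,1)[0],key=cv2.contourArea)[:,0,:]
    X=np.array([onz(wray(im,pt),23)[:2] for pt in c],np.float32);print(cv2.minAreaRect(X))
for nm,X in(("lid",[455,187,23]),("base",[445,307,23])):print(nm,wproj(im,X))
```

```text
[-0.2   0.63 -0.77  1.8   0.69  1.27  1.94] [447.48546353 277.60343014 120.33205851] [[0.068, -0.997, 0.023], [-0.933, -0.072, -0.353], [0.354, 0.003, -0.935]]
0.64 [308.1, 198.5] 278 341 125 281
((458.9396667480469, 251.98489379882812), (53.28664016723633, 131.2891845703125), 5.867135047912598)
lid [321.26701461 126.61026547]
base [322.78817618 269.58189265]
```

View pics/w3.png

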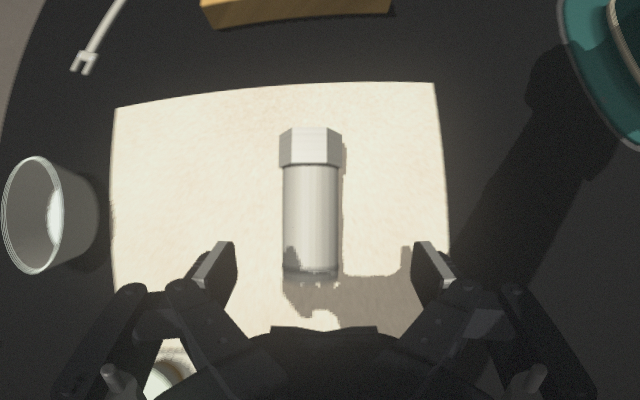

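Wrist view: the jar lies on the sheet, lid end at (310,127) and base at about (311,277). It settled on a lid flat, roughly 8 mm off to the +x side.

```bash
cat > rg.py <<'E'
from plan import *
import pickle
def axis_from(im,rows=((182,310.5),(258,311.0)),lid=127,base=277):
    pts=[onz(wray(im,(c,r)),23) for r,c in rows];d=pts[0]-pts[1];d/=np.linalg.norm(d)
    l46=onz(wray(im,(310,lid)),46);l0=onz(wray(im,(310,lid)),23);b0=onz(wray(im,(311,base)),0);b23=onz(wray(im,(311,base)),23)
    return pts,d,l46,b0,b23
E
python3 - <<'E'
from rg import *
q,p,R=cur()
im=robot.get_image("wrist")
# body edges straight from the silhouette, per row
m=robot.silhouettes("jar",im)[0]["region"]
for r in(180,200,220):
    x=np.nonzero(m[r])[0];print(r,x.min(),x.max(),(x.min()+x.max())/2)
pts,d,l46,b0,b23=axis_from(im)
print("cam",wray(im,(310,200))[0].round());print(np.round(pts,1),d.round(3),np.degrees(np.arctan2(d[1],d[0])),"lid top edge",l46.round(1),"base",b0.round(1),b23.round(1))
E
```

```text
180 286 339 312.5
200 286 338 312.0
220 287 339 313.0
cam [449. 266. 283.]
[[462.9 239.8  23. ]
 [457.6 303.7  23. ]] [ 0.082 -0.997  0.   ] -85.2961722337819 lid top edge [465.6 198.5  46. ] base [457.1 324.9   0. ] [456.4 320.1  23. ]
```

Run:
```python
from plan import *
q,p,R=cur()
phi=D(-85.3);R1=tool(phi,D(70),1);R2=pitched(R1,35);print(R2.round(2).tolist())
g=np.array([461.7,246.2,23.]);t=g+18.5*R2[:,2];print(t)
plan([(t-80*R2[:,2],R2,8),(t,R2,5)])
```

```text
[[0.08, -1.0, -0.02], [-0.96, -0.08, 0.26], [-0.26, -0.0, -0.97]]
[461.30766594 250.97205163   5.13037221]
[{"slide": [0.004, -0.001, 0.007], "delta_rot": [0, -0.15, 0]}, {"slide": [0.005, -0.002, 0.006], "delta_rot": [0, -0.15, 0]}, {"slide": [0.005, -0.001, 0.006], "delta_rot": [0, -0.15, 0]}, {"slide": [0.005, -0.002, 0.005], "delta_rot": [0, -0.15, 0]}, {"slide": [0.006, -0.001, 0.005], "delta_rot": [0, -0.15, 0]}, {"slide": [0.006, -0.001, 0.005], "delta_rot": [0, -0.15, 0]}, {"slide": [0.007, -0.002, 0.004], "delta_rot": [0, -0.15, 0]}, {"slide": [0.007, -0.001, 0.003], "delta_rot": [0, -0.15, 0]}]
#end [462.9, 230.1, 82.7] err 0.0 max dq/row 0.1 q [0.44, 0.65, -1.04, 2.06, 0.49, 0.67, 2.37]
[{"slide": [0, 0, 0.016], "delta_rot": [0, 0, 0]}, {"slide": [0, 0, 0.016], "delta_rot": [0, 0, 0]}, {"slide": [0, 0, 0.016], "delta_rot": [0, 0, 0]}, {"slide": [0, 0, 0.016], "delta_rot": [0, 0, 0]}, {"slide": [0, 0, 0.016], "delta_rot": [0, 0, 0]}]
#end [461.4, 251.2, 5.6] err 0.0 max dq/row 0.04 q [0.27, 0.75, -0.87, 2.06, 0.61, 0.52, 2.27]
```

Call:
{"fn": "move_arm", "kwargs": {"steps": [{"slide": [0.004, -0.001, 0.007], "delta_rot": [0, -0.15, 0]}, {"slide": [0.005, -0.002, 0.006], "delta_rot": [0, -0.15, 0]}, {"slide": [0.005, -0.001, 0.006], "delta_rot": [0, -0.15, 0]}, {"slide": [0.005, -0.002, 0.005], "delta_rot": [0, -0.15, 0]}, {"slide": [0.006, -0.001, 0.005], "delta_rot": [0, -0.15, 0]}, {"slide": [0.006, -0.001, 0.005], "delta_rot": [0, -0.15, 0]}, {"slide": [0.007, -0.002, 0.004], "delta_rot": [0, -0.15, 0]}, {"slide": [0.007, -0.001, 0.003], "delta_rot": [0, -0.15, 0]}, {"slide": [0, 0, 0], "delta_rot": [0, 0, 0]}]}}

```text
time: 15.35
ee_pos: [462.3, 226.9, 79.9]
orientation: [3.137, 0.267, -1.503]
force: [0.4, -0.2, 1.0]
gripper_width: 1.0
finger_force: 0.0
```

Run:
```python
from plan import *
q,p,R=cur();print(q.round(2),p.round(1))
im=robot.get_image("wrist");save(im,"w4")
m=robot.silhouettes("jar",im)[0]["region"];ys,xs=np.nonzero(m);print(xs.min(),xs.max(),ys.min(),ys.max())
for r in range(ys.min()+5,ys.max(),20):
    x=np.nonzero(m[r])[0];c=(x.min()+x.max())/2;X=onz(wray(im,(c,r)),23);print(r,x.min(),x.max(),X.round(1),(R.T@(X-p)).round(1))
R2=pitched(tool(D(-85.3),D(70),1),35);g=np.array([461.7,246.2,23.]);t=g+18.5*R2[:,2]
print("to go (tool)",R.T@(t-p), Rn.from_matrix(R.T@R2).as_rotvec()*6/np.pi, "lid/base px",wproj(im,[465.5,199,23]),wproj(im,[455.7,319,23]))
```

```text
[ 0.44  0.65 -1.01  2.04  0.47  0.67  2.41] [462.3 226.9  79.9]
280 365 130 298
135 294 352 [464.4 189.1  23. ] [51.5  0.3 44.9]
155 281 364 [463.8 202.4  23. ] [38.7 -0.  48.4]
175 282 363 [462.9 216.5  23. ] [25.  -0.1 52.1]
195 290 357 [461.2 231.6  23. ] [10.4  0.6 56.1]
215 291 356 [460.1 248.   23. ] [-5.4  0.6 60.5]
235 292 354 [459.2 266.   23. ] [-22.8   0.2  65.2]
255 295 353 [457. 286.  23.] [-42.2   1.   70.5]
275 295 353 [455.5 308.6  23. ] [-64.    1.   76.5]
295 306 339 [454.9 334.6  23. ] [-89.1  -0.2  83.4]
to go (tool) [-3.48892424 -0.9259586  78.44904917] [ 0.00097922  0.0107997  -0.0269634 ] lid/base px [320.15491344 149.79141829] [322.83799981 283.31575411]
```

Call:
{"fn": "move_arm", "kwargs": {"steps": [{"slide": [-0.001, 0, 0.02], "delta_rot": [0, 0, 0]}, {"slide": [-0.001, 0, 0.02], "delta_rot": [0, 0, 0]}, {"slide": [-0.001, 0, 0.02], "delta_rot": [0, 0, 0]}, {"slide": [-0.001, 0, 0.016], "delta_rot": [0, 0, 0]}, {"slide": [0, 0, 0], "delta_rot": [0, 0, 0]}]}}

```text
time: 16.08
ee_pos: [460.0, 253.8, 8.3]
orientation: [3.139, 0.267, -1.497]
force: [0.1, -0.7, 1.4]
gripper_width: 0.999
finger_force: 0.0
```

Call:
{"fn": "move_arm", "kwargs": {"steps": [{"slide": [0, 0, 0], "delta_rot": [0, 0, 0]}, {"slide": [0, 0, 0], "delta_rot": [0, 0, 0]}, {"slide": [0, 0, 0], "delta_rot": [0, 0, 0]}, {"slide": [0, 0, 0], "delta_rot": [0, 0, 0]}, {"slide": [0, 0, 0], "delta_rot": [0, 0, 0]}], "claw": -1, "newtons": 60}}

```text
time: 16.7
ee_pos: [461.2, 252.7, 9.3]
orientation: [3.141, 0.267, -1.499]
force: [-1.8, -1.7, 7.2]
gripper_width: 0.519
finger_force: 60.0
```

Run:
```python
from plan import *
q,p,R=cur();print(q.round(2),p.round(1))
# jar frame in the tool: axis direction base->lid, point on the axis
d=np.array([.082,-.997,0]);g=np.array([461.2,246.2,23.]);gt=R.T@(g-p);dt=R.T@d;print("g in tool",gt,"d",dt)
np.save("held.npy",np.r_[gt,dt])
Rf=pitched(tool(D(-80),D(15),1),0)
# make lid direction exactly up for Rf built from measured R
yaw=Rn.from_euler('z',0).as_matrix()
rot=Rn.from_rotvec(np.cross(d,[0,0,1])*np.pi/2).as_matrix();Rf=rot@R;print("lid dir",Rf@dt,"tool z",Rf[:,2])
pos=lambda G,Rr:np.array(G)-Rr@gt
Rh=Rn.from_rotvec(np.cross(d,[0,0,1])*np.pi/4).as_matrix()@R
plan([(pos([461,246,130],R),R,3),(pos([470,200,190],Rh),Rh,7),(pos([485,120,240],Rf),Rf,7)])
```

```text
[ 0.27  0.74 -0.85  2.05  0.59  0.53  2.3 ] [461.2 252.7   9.3]
g in tool [  2.67107864   0.48527448 -14.89234745] d [ 0.96473856 -0.01058758 -0.26438685]
lid dir [-4.71984919e-05  5.73864590e-04  1.00036627e+00] tool z [ 0.08143616 -0.96115144 -0.26373484]
[{"slide": [-0.009, 0, -0.034], "delta_rot": [0, 0, 0]}, {"slide": [-0.01, 0, -0.035], "delta_rot": [0, 0, 0]}, {"slide": [-0.009, 0, -0.034], "delta_rot": [0, 0, 0]}]
#end [461.3, 252.5, 116.1] err 0.0 max dq/row 0.08 q [0.42, 0.61, -1.06, 2.0, 0.42, 0.74, 2.39]
[{"slide": [0.006, -0.001, -0.01], "delta_rot": [0, 0.21, 0]}, {"slide": [0.007, -0.001, -0.01], "delta_rot": [0, 0.21, 0]}, {"slide": [0.008, 0, -0.009], "delta_rot": [0, 0.21, 0]}, {"slide": [0.008, -0.001, -0.008], "delta_rot": [0, 0.21, 0]}, {"slide": [0.01, -0.001, -0.007], "delta_rot": [0, 0.21, 0]}, {"slide": [0.01, -0.001, -0.006], "delta_rot": [0, 0.21, 0]}, {"slide": [0.011, -0.001, -0.005], "delta_rot": [0, 0.21, 0]}]
#end [471.4, 195.4, 176.0] err 0.0 max dq/row 0.1 q [-0.09, 0.56, -0.79, 1.8, 0.76, 1.41, 2.04]
[{"slide": [0.015, -0.001, -0.001], "delta_rot": [0, 0.22, 0]}, {"slide": [0.015, -0.002, 0.001], "delta_rot": [0, 0.22, 0]}, {"slide": [0.016, -0.001, 0.002], "delta_rot": [0, 0.22, 0]}, {"slide": [0.014, -0.001, 0.004], "delta_rot": [0, 0.22, 0]}, {"slide": [0.014, -0.001, 0.006], "delta_rot": [0, 0.22, 0]}, {"slide": [0.013, -0.002, 0.008], "delta_rot": [0, 0.22, 0]}, {"slide": [0.013, -0.001, 0.009], "delta_rot": [0, 0.22, 0]}]
#end [486.9, 106.1, 233.5] err 0.0 max dq/row 0.11 q [-0.41, 0.72, -0.45, 1.75, 1.06, 1.94, 1.97]
```

Call:
{"fn": "move_arm", "kwargs": {"steps": [{"slide": [-0.009, 0, -0.034], "delta_rot": [0, 0, 0]}, {"slide": [-0.01, 0, -0.035], "delta_rot": [0, 0, 0]}, {"slide": [-0.009, 0, -0.034], "delta_rot": [0, 0, 0]}, {"slide": [0.006, -0.001, -0.01], "delta_rot": [0, 0.21, 0]}, {"slide": [0.007, -0.001, -0.01], "delta_rot": [0, 0.21, 0]}, {"slide": [0.008, 0, -0.009], "delta_rot": [0, 0.21, 0]}, {"slide": [0.008, -0.001, -0.008], "delta_rot": [0, 0.21, 0]}, {"slide": [0.01, -0.001, -0.007], "delta_rot": [0, 0.21, 0]}, {"slide": [0.01, -0.001, -0.006], "delta_rot": [0, 0.21, 0]}, {"slide": [0.011, -0.001, -0.005], "delta_rot": [0, 0.21, 0]}]}}

```text
time: 17.95
ee_pos: [471.1, 195.2, 176.0]
orientation: [3.141, -0.506, -1.499]
force: [0.1, -0.3, -5.0]
gripper_width: 0.518
finger_force: 64.7
```

Call:
{"fn": "move_arm", "kwargs": {"steps": [{"slide": [0.015, -0.001, -0.001], "delta_rot": [0, 0.22, 0]}, {"slide": [0.015, -0.002, 0.001], "delta_rot": [0, 0.22, 0]}, {"slide": [0.016, -0.001, 0.002], "delta_rot": [0, 0.22, 0]}, {"slide": [0.014, -0.001, 0.004], "delta_rot": [0, 0.22, 0]}, {"slide": [0.014, -0.001, 0.006], "delta_rot": [0, 0.22, 0]}, {"slide": [0.013, -0.002, 0.008], "delta_rot": [0, 0.22, 0]}, {"slide": [0.013, -0.001, 0.009], "delta_rot": [0, 0.22, 0]}, {"slide": [0, 0, 0], "delta_rot": [0, 0, 0]}]}}

```text
time: 18.95
ee_pos: [486.4, 106.1, 232.0]
orientation: [3.129, -1.309, -1.487]
force: [-0.1, 1.0, -4.1]
gripper_width: 0.516
finger_force: 64.9
```

Run:
```python
from plan import *
q,p,R=cur();hl=np.load("held.npy");print(q.round(2),p.round(1),"g",p+R@hl[:3],"lid dir",(R@hl[3:]).round(3))
w=robot.get_image("wrist");save(w,"w5");t=robot.get_image("top");save(t,"t5");s=robot.get_image("scene");save(s,"s5")
a=cv2.imread("pics/s5.png")[100:250,190:390];b=cv2.imread("pics/t5.png")[130:280,280:480]
cv2.imwrite("pics/c5.png",np.vstack([cv2.resize(np.hstack([a,b]),(640,240),interpolation=3),cv2.resize(cv2.imread("pics/w5.png"),(576,360))[:, :576] if 0 else cv2.copyMakeBorder(cv2.resize(cv2.imread("pics/w5.png"),(560,350)),0,0,40,40,0)]))
```

```text
[-0.41  0.74 -0.48  1.76  1.01  1.97  1.94] [486.4 106.1 232. ] g [484.92250922 119.71640863 238.44935814] lid dir [0.013 0.007 1.   ]
```

View pics/c5.png

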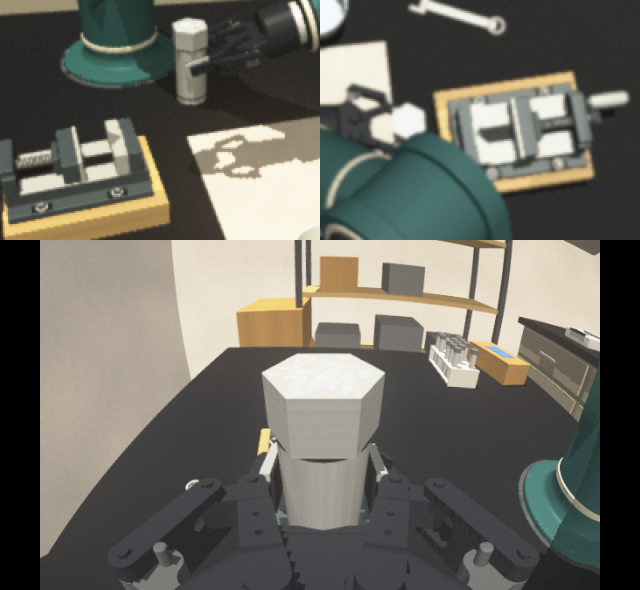

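The top-left crop shows the jar upright, lid uppermost and clear of the vise. Below, the wrist view shows the hex lid at about (323,405) on top of the jar, with the pads on the round body. Next I'll check the vise model against the first images.

```bash
cat > ov.py <<'E'
from h import *
import pickle
S,T=pickle.load(open("c.pkl","rb"))
v=np.array([505.46,-66.98,.15418])
def W(x,y,z,v=v):
    c,s=np.cos(v[2]),np.sin(v[2]);return np.array([v[0]+c*x-s*y,v[1]+s*x+c*y,z])
jf=-10+11
polys=[[(95,125,45),(95,-125,45),(-95,-125,45),(-95,125,45)],[(50,50,118),(20,50,118),(0,70,118),(-20,50,118),(-50,50,118)],[(50,jf,118),(-50,jf,118)]]
def draw(f,im,x0,x1,y0,y1,k):
    a=cv2.resize(cv2.imread(f)[y0:y1,x0:x1],None,fx=k,fy=k,interpolation=3)
    for i,P in enumerate(polys):
        p=((proj(im,[W(*q) for q in P])-[x0,y0]+.5)*k).round().astype(np.int32);cv2.polylines(a,[p],i==0,[(0,0,255),(0,255,0),(255,0,255)][i],1)
    return a
if __name__=="__main__":
    a=draw("pics/top0.png",T,345,475,170,260,6);b=draw("pics/scene0.png",S,175,300,165,265,6)[:, :780]
    cv2.imwrite("pics/o.png",a[:, :]);print(a.shape)
    print("crank y for jaw 11 / 3",[W(55*np.sin(2.37),-190+j,99+55*np.cos(2.37)) for j in(11,3)])
E
python3 ov.py
```

```text
(540, 780, 3)
crank y for jaw 11 / 3 [array([ 570.84436476, -237.96721731,   59.57594185]), array([ 572.07292378, -245.87231963,   59.57594185])]
```

View pics/o.png

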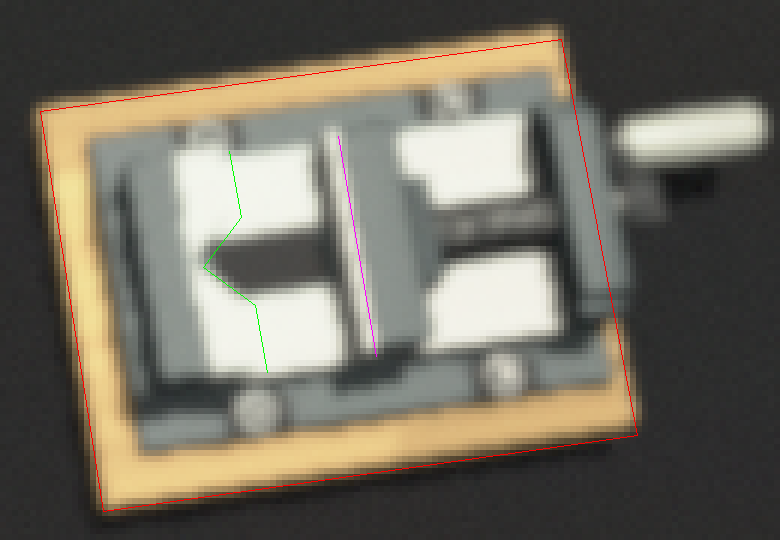

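Overlay on the top view: the magenta line (jaw = 11 mm) falls on the moving jaw's top edge at (340,140)–(375,355), so the jaw is at about 11 mm. The red board outline matches the lower (z = 0) edge but sits about 1.5 image px inside the upper edge, because I fitted some side-face edges as top edges. I'll refit.

Run:
```python
from ov import *
from scipy.optimize import least_squares
k=lambda p:np.array(p)/6.+[345,170]-.5
cs=lambda p:np.array(p)/2.9+[130,140]-.33
lines=[(T,(95,125,45),(95,-125,45),k((38,101)),k((563,27))),(T,(-95,125,0),(-95,-125,0),k((103,513)),k((638,437))),(T,(95,125,0),(-95,125,0),k((38,101)),k((103,513))),(T,(95,-125,45),(-95,-125,45),k((567,30)),k((637,432)))]
pts=[(S,(95,125,45),cs((481,252))),(S,(95,125,0),cs((481,288))),(S,(95,-125,0),cs((194,349)))]
def f(v):
    r=[]
    for im,a,b,p,q in lines:
        A,B=proj(im,[W(*a,v),W(*b,v)]);n=np.array([-(q-p)[1],(q-p)[0]])/np.linalg.norm(q-p);r+=[(A-p)@n,(B-p)@n]
    for im,a,p in pts:r+=list(proj(im,W(*a,v))[0]-p)
    return np.array(r)
r=least_squares(f,v,loss='soft_l1');v2=r.x;print(v2,r.fun.round(1), f(v2).round(1))
# features: screw line, slot, handle centre
c,s=np.cos(v2[2]),np.sin(v2[2])
loc=lambda g:[c*(g[0]-v2[0])+s*(g[1]-v2[1]),-s*(g[0]-v2[0])+c*(g[1]-v2[1])]
print("screw",np.round(loc(onz(ray(T,k((500,220))),99)),1),"slot",np.round(loc(onz(ray(T,k((330,264))),80)),1),"hub",np.round(loc(onz(ray(T,k((640,195))),99)),1))
print("jaw top edge",np.round(loc(onz(ray(T,k((339,140))),118)),1),np.round(loc(onz(ray(T,k((376,352))),118)),1))
g=tri([ray(S,(166.8,230.5)),ray(T,k((692,133)))]);print("grip",g,np.round(loc(g),1))
print("nest",W(0,37.5,80,v2),"target",W(0,32,80,v2))
```

```text
[ 5.08712033e+02 -6.75906463e+01  1.57039982e-01] [ 0.8  0.7 -0.2 -0.5  0.8  0.8  0.9 -0.5 -0.7 -0.1  0.3  0.6 -1.4  0.3] [ 0.8  0.7 -0.2 -0.5  0.8  0.8  0.9 -0.5 -0.7 -0.1  0.3  0.6 -1.4  0.3]
screw [  1.8 -67.1] slot [-4.3  9. ] hub [   4.1 -131.7]
jaw top edge [45.1  1.7] [-51.2   2.1]
grip [ 571.24767122 -235.07680073   58.6215896 ] [  35.6 -175.2]
nest [502.84720868 -30.55210096  80.        ] target [503.70738284 -35.98442095  80.        ]
```

Run:
```python
from plan import *
q,p,R=cur();hl=np.load("held.npy");gt,dt=hl[:3],hl[3:]
u=R@dt;Rc=Rn.from_rotvec(np.cross(u,[0,0,1])).as_matrix()@R
pos=lambda G:np.array(G)-Rc@gt
t=[502.8,-36.5]
plan([(pos([*t,235.]),Rc,5),(pos([*t,163.]),Rc,4)])
print("down in tool",(Rc.T@[0,0,-1]).round(3))
```

```text
[{"slide": [0.007, -0.001, 0.031], "delta_rot": [0, 0, 0]}, {"slide": [0.008, -0.002, 0.03], "delta_rot": [0, 0, 0]}, {"slide": [0.007, -0.001, 0.031], "delta_rot": [0, 0, 0]}, {"slide": [0.008, -0.001, 0.031], "delta_rot": [0, 0, 0]}, {"slide": [0.007, -0.001, 0.03], "delta_rot": [0, 0, 0]}]
#end [504.0, -49.8, 228.4] err 0.0 max dq/row 0.08 q [-0.2, 0.62, -0.42, 1.98, 1.2, 1.75, 1.96]
[{"slide": [-0.017, 0, 0.005], "delta_rot": [0, 0, 0.01]}, {"slide": [-0.018, 0, 0.005], "delta_rot": [0, 0, 0.01]}, {"slide": [-0.017, 0, 0.004], "delta_rot": [0, 0, 0.01]}, {"slide": [-0.017, 0, 0.005], "delta_rot": [0, 0, 0.01]}]
#end [504.5, -50.0, 156.9] err 0.0 max dq/row 0.04 q [-0.22, 0.76, -0.39, 1.98, 1.22, 1.71, 1.82]
down in tool [-0.964  0.011  0.264]
```

Call:
{"fn": "move_arm", "kwargs": {"steps": [{"slide": [0.007, -0.001, 0.031], "delta_rot": [0, -0.01, 0.02]}, {"slide": [0.008, -0.002, 0.03], "delta_rot": [0, 0, 0]}, {"slide": [0.007, -0.001, 0.031], "delta_rot": [0, 0, 0]}, {"slide": [0.008, -0.001, 0.031], "delta_rot": [0, 0, 0]}, {"slide": [0.007, -0.001, 0.03], "delta_rot": [0, 0, 0]}, {"slide": [-0.01, 0, 0.003], "delta_rot": [0, 0, 0]}, {"slide": [0, 0, 0], "delta_rot": [0, 0, 0]}]}}

```text
time: 19.98
ee_pos: [503.8, -50.0, 217.6]
orientation: [-3.108, -1.301, -1.533]
force: [0.1, 0.5, -3.7]
gripper_width: 0.515
finger_force: 64.7
```

Run:
```python
from plan import *
from ov import S,T,W
v2=np.array([508.7,-67.6,.157])
q,p,R=cur();hl=np.load("held.npy");g=p+R@hl[:3];print(q.round(2),p.round(1),"g",g.round(1),"lid dir",(R@hl[3:]).round(3))
t=robot.get_image("top");save(t,"t6");s=robot.get_image("scene");save(s,"s6")
u=np.array([0,0,1])
for n,im in(("s",s),("t",t)):
    print(n,"model lid centre",proj(im,g+47*u).round(1),"base centre",proj(im,g-73*u).round(1))
    for r in robot.silhouettes("jar",im)[:1]:
        ys,xs=np.nonzero(r["region"]);print(n,r["p"],xs.min(),xs.max(),ys.min(),ys.max())
a=s["frame"][120:240,190:320];b=t["frame"][150:270,330:460]
cv2.imwrite("pics/c6.png",cv2.cvtColor(cv2.resize(np.hstack([a,b]),None,fx=3,fy=3,interpolation=3),cv2.COLOR_RGB2BGR))
```

```text
[-0.19  0.66 -0.42  1.95  1.17  1.77  1.97] [503.8 -50.  217.6] g [502.3 -36.5 224.1] lid dir [ 0.002 -0.002  1.   ]
s model lid centre [[239.6 132.2]] base centre [[246.7 176.4]]
s 0.82 230 255 125 178
t model lid centre [[401.3 200.8]] base centre [[394.5 209.3]]
t 0.98 387 411 191 212
```

View pics/c6.png

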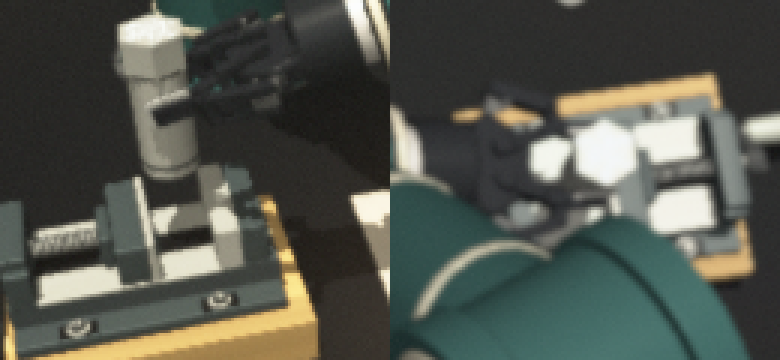

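Both views agree with the model: lid centre at scene (239,131) and top (401.5,200), jar upright over the gap between the jaws. Lowering it now.

Call:
{"fn": "move_arm", "kwargs": {"steps": [{"slide": [-0.019, 0, 0.005], "delta_rot": [0, 0, 0]}, {"slide": [-0.019, 0, 0.005], "delta_rot": [0, 0, 0]}, {"slide": [-0.014, 0, 0.004], "delta_rot": [0, 0, 0]}, {"slide": [-0.007, 0, 0.002], "delta_rot": [0, 0, 0]}, {"slide": [0, 0, 0], "delta_rot": [0, 0, 0]}]}}

```text
time: 20.8
ee_pos: [504.2, -50.4, 156.3]
orientation: [-3.112, -1.303, -1.53]
force: [-0.0, 0.4, -5.0]
gripper_width: 0.518
finger_force: 64.9
```

Call:
{"fn": "move_arm", "kwargs": {"steps": [{"slide": [-0.003, 0, 0.001], "delta_rot": [0, 0, 0]}, {"slide": [0, 0, 0], "delta_rot": [0, 0, 0]}]}}

```text
time: 21.05
ee_pos: [504.4, -50.5, 153.9]
orientation: [-3.107, -1.303, -1.535]
force: [-1.0, 0.3, -4.2]
gripper_width: 0.518
finger_force: 64.9
```

Call:
{"fn": "move_arm", "kwargs": {"steps": [{"slide": [-0.003, 0, 0.001], "delta_rot": [0, 0, 0]}, {"slide": [0, 0, 0], "delta_rot": [0, 0, 0]}]}}

```text
time: 21.3
ee_pos: [504.4, -50.7, 150.4]
orientation: [-3.108, -1.303, -1.534]
force: [-0.1, 0.5, -4.4]
gripper_width: 0.519
finger_force: 64.9
```

Call:
{"fn": "move_arm", "kwargs": {"steps": [{"slide": [-0.002, 0, 0.001], "delta_rot": [0, 0, 0]}, {"slide": [0, 0, 0], "delta_rot": [0, 0, 0]}]}}

```text
time: 21.55
ee_pos: [504.4, -51.2, 148.2]
orientation: [-3.109, -1.303, -1.533]
force: [-0.6, 0.2, -3.7]
gripper_width: 0.519
finger_force: 64.9
```

Call:
{"fn": "move_arm", "kwargs": {"steps": [{"slide": [-0.002, 0, 0], "delta_rot": [0, 0, 0]}, {"slide": [0, 0, 0], "delta_rot": [0, 0, 0]}]}}

```text
time: 21.8
ee_pos: [504.4, -50.5, 146.2]
orientation: [-3.109, -1.303, -1.533]
force: [0.5, 0.9, -3.4]
gripper_width: 0.521
finger_force: 64.9
```

Call:
{"fn": "move_arm", "kwargs": {"steps": [{"slide": [-0.001, 0, 0], "delta_rot": [0, 0, 0]}, {"slide": [0, 0, 0], "delta_rot": [0, 0, 0]}]}}

```text
time: 22.05
ee_pos: [504.4, -50.3, 145.4]
orientation: [-3.109, -1.303, -1.533]
force: [-0.0, -0.9, -4.1]
gripper_width: 0.519
finger_force: 64.9
```

Call:
{"fn": "move_arm", "kwargs": {"steps": [{"slide": [-0.002, 0, 0.001], "delta_rot": [0, 0, 0]}, {"slide": [0, 0, 0], "delta_rot": [0, 0, 0]}]}}

```text
time: 22.3
ee_pos: [504.4, -50.8, 143.1]
orientation: [-3.109, -1.303, -1.533]
force: [0.2, 0.0, -5.0]
gripper_width: 0.514
finger_force: 64.9
```

Call:
{"fn": "move_arm", "kwargs": {"steps": [{"slide": [-0.001, 0, 0], "delta_rot": [0, 0, 0]}, {"slide": [0, 0, 0], "delta_rot": [0, 0, 0]}]}}

```text
time: 22.55
ee_pos: [504.4, -50.5, 142.2]
orientation: [-3.109, -1.303, -1.533]
force: [0.2, -0.5, -4.7]
gripper_width: 0.517
finger_force: 64.9
```

Run:
```python
from h import *
import pickle
from scipy.optimize import least_squares
S,T=pickle.load(open("c.pkl","rb"))
print("lid tri",tri([ray(S,(239.3,130)),ray(T,(401.7,200))]))
th=np.linspace(0,2*np.pi,90)
def ext(im,x,y,zb):
    P=np.array([[x+r*np.cos(a),y+r*np.sin(a),zb+z] for r,z in((23,0),(23,92),(25.5,92),(25.5,120)) for a in th]);p=proj(im,P);return np.r_[p.min(0),p.max(0)]
f=lambda v:np.r_[ext(S,*v)-[229.7,124.7,255.3,178.3],(ext(T,*v)-[386.7,190.7,411.3,212.3])[[1,2]]]
r=least_squares(f,[502,-36,151]);print("at t=19.98 x,y,base z",r.x,r.fun.round(1),"g z then 224.1 -> h",224.1-r.x[2])
```

```text
lid tri [503.05340744 -36.41970214 276.91946116]
at t=19.98 x,y,base z [499.43706502 -34.33560953 156.92114493] [-1.  -0.6  1.4  0.7  0.2  0.3] g z then 224.1 -> h 67.17885507385176
```

Call:
{"fn": "move_arm", "kwargs": {"steps": [{"slide": [-0.001, 0, 0], "delta_rot": [0, 0, 0]}, {"slide": [0, 0, 0], "delta_rot": [0, 0, 0]}]}}

```text
time: 22.8
ee_pos: [504.4, -50.2, 141.3]
orientation: [-3.108, -1.303, -1.534]
force: [0.3, -0.2, -5.0]
gripper_width: 0.512
finger_force: 64.9
```

Call:
{"fn": "move_arm", "kwargs": {"steps": [{"slide": [-0.001, 0, 0], "delta_rot": [0, 0, 0]}, {"slide": [0, 0, 0], "delta_rot": [0, 0, 0]}]}}

```text
time: 23.05
ee_pos: [504.4, -50.0, 140.4]
orientation: [-3.108, -1.303, -1.534]
force: [0.4, 0.1, -3.2]
gripper_width: 0.518
finger_force: 65.0
```

Call:
{"fn": "move_arm", "kwargs": {"steps": [{"slide": [-0.001, 0, 0], "delta_rot": [0, 0, 0]}, {"slide": [0, 0, 0], "delta_rot": [0, 0, 0]}]}}

```text
time: 23.3
ee_pos: [504.5, -49.9, 140.3]
orientation: [-3.106, -1.305, -1.537]
force: [-1.1, -0.4, 6.7]
gripper_width: 0.522
finger_force: 65.4
```

Call:
{"fn": "move_arm", "kwargs": {"steps": [{"slide": [-0.001, 0, 0], "delta_rot": [0, 0, 0]}, {"slide": [0, 0, 0], "delta_rot": [0, 0, 0]}]}}

```text
time: 23.55
ee_pos: [504.6, -49.9, 140.2]
orientation: [-3.103, -1.307, -1.54]
force: [-1.7, 0.6, 17.6]
gripper_width: 0.516
finger_force: 65.7
```

Call:
{"fn": "move_arm", "kwargs": {"steps": [{"slide": [0.001, 0, 0], "delta_rot": [0, 0, 0]}, {"slide": [0, 0, 0], "delta_rot": [0, 0, 0]}]}}

```text
time: 23.8
ee_pos: [504.5, -49.9, 140.3]
orientation: [-3.105, -1.305, -1.537]
force: [-0.8, -0.1, 7.5]
gripper_width: 0.521
finger_force: 65.3
```

Call:
{"fn": "move_arm", "kwargs": {"steps": [{"slide": [0, 0, 0], "delta_rot": [0, 0, 0]}, {"slide": [0, 0, 0], "delta_rot": [0, 0, 0]}, {"slide": [0, 0, 0], "delta_rot": [0, 0, 0]}, {"slide": [0, 0, -0.01], "delta_rot": [0, 0, 0]}, {"slide": [0, 0, -0.03], "delta_rot": [0, 0, 0]}, {"slide": [0, 0, -0.05], "delta_rot": [0, 0, 0]}, {"slide": [0, 0, -0.05], "delta_rot": [0, 0, 0]}], "claw": 1}}

```text
time: 24.68
ee_pos: [494.1, 88.1, 177.2]
orientation: [-3.11, -1.302, -1.532]
force: [0.5, 0.2, -0.9]
gripper_width: 1.0
finger_force: 0.0
```

Run:
```python
from plan import *
from scipy.optimize import least_squares
q,p,R=cur();print(q.round(2),p.round(1))
w=robot.get_image("wrist");save(w,"w7");s=robot.get_image("scene");save(s,"s7")
a=cv2.resize(cv2.cvtColor(s["frame"],cv2.COLOR_RGB2BGR)[120:260,150:330],(514,400),interpolation=3)
b=cv2.resize(cv2.cvtColor(w["frame"],cv2.COLOR_RGB2BGR)[60:380,170:470],(375,400))
cv2.imwrite("pics/c7.png",cv2.resize(np.hstack([a,b]),(800,360)))
```

```text
[-0.38  0.82 -0.47  1.78  1.04  1.91  1.87] [494.1  88.1 177.2]
```

View pics/c7.png

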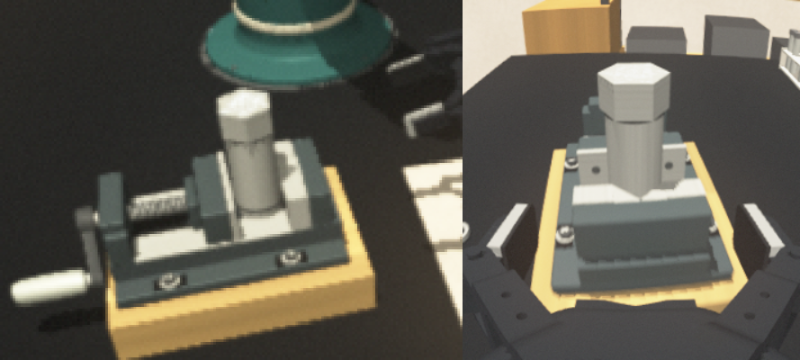

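The left crop shows the jar upright on the vise bed between the jaws, lid up, with the handle lower left at (50,288). On the right it stands centred on the V at (637,195). Next is the crank.

```bash
cat > ck.py <<'E'
from plan import *
v2=np.array([508.7,-67.6,.157])
def W(x,y,z):
    c,s=np.cos(v2[2]),np.sin(v2[2]);return np.array([v2[0]+c*x-s*y,v2[1]+s*x+c*y,z])
RB=tool(v2[2]-np.pi/2,D(90)-1e-6,1);yaw=v2[2]+np.pi/2
RB=np.c_[[np.cos(yaw),np.sin(yaw),0],[np.sin(yaw),-np.cos(yaw),0],[0,0,-1]]  # tool x along vise +y, pointing down
E
python3 - <<'E'
from ck import *
q,p,R=cur();print(RB.round(2).tolist(),np.linalg.det(RB))
mid=tool(D(-60),D(60),1)
a=plan([(np.array([470,60,330.]),mid,7)])
h=W(38,-193,190)
plan([(h,RB,18)],a)
print(h)
E
```

```text
[[-0.16, 0.99, 0.0], [0.99, 0.16, 0.0], [0.0, 0.0, -1.0]] 1.0
[{"slide": [0.022, 0.004, -0.002], "delta_rot": [0.1, -0.21, -0.08]}, {"slide": [0.022, 0.004, -0.004], "delta_rot": [0.1, -0.21, -0.08]}, {"slide": [0.021, 0.005, -0.007], "delta_rot": [0.1, -0.21, -0.08]}, {"slide": [0.02, 0.005, -0.01], "delta_rot": [0.1, -0.21, -0.08]}, {"slide": [0.018, 0.006, -0.011], "delta_rot": [0.1, -0.21, -0.08]}, {"slide": [0.017, 0.005, -0.014], "delta_rot": [0.1, -0.21, -0.08]}, {"slide": [0.014, 0.006, -0.016], "delta_rot": [0.1, -0.21, -0.08]}]
#end [470.0, 60.0, 329.4] err 0.0224 max dq/row 0.53 q [0.59, 0.11, -1.21, 1.98, 0.68, 1.26, 2.76]
[{"slide": [0.012, 0.004, 0.016], "delta_rot": [0.08, -0.01, -0.28]}, {"slide": [0.011, 0.006, 0.015], "delta_rot": [0.08, -0.01, -0.28]}, {"slide": [0.01, 0.008, 0.015], "delta_rot": [0.08, -0.01, -0.28]}, {"slide": [0.009, 0.01, 0.014], "delta_rot": [0.08, -0.01, -0.28]}, {"slide": [0.007, 0.012, 0.014], "delta_rot": [0.08, -0.01, -0.28]}, {"slide": [0.006, 0.014, 0.014], "delta_rot": [0.08, -0.01, -0.28]}, {"slide": [0.003, 0.015, 0.013], "delta_rot"
[... 233 characters left out ...]
 {"slide": [-0.006, 0.016, 0.01], "delta_rot": [0.08, -0.01, -0.28]}, {"slide": [-0.008, 0.016, 0.01], "delta_rot": [0.08, -0.01, -0.28]}, {"slide": [-0.01, 0.015, 0.009], "delta_rot": [0.08, -0.01, -0.28]}, {"slide": [-0.012, 0.013, 0.008], "delta_rot": [0.08, -0.01, -0.28]}, {"slide": [-0.014, 0.012, 0.008], "delta_rot": [0.08, -0.01, -0.28]}, {"slide": [-0.015, 0.01, 0.008], "delta_rot": [0.08, -0.01, -0.28]}, {"slide": [-0.017, 0.008, 0.007], "delta_rot": [0.08, -0.01, -0.28]}, {"slide": [-0.018, 0.006, 0.007], "delta_rot": [0.08, -0.01, -0.28]}]
#end [576.8, -252.8, 190.4] err 3.7163 max dq/row 1.3 q [-0.08, 0.39, 0.52, 2.26, 4.27, 0.25, 2.41]
[ 576.40930197 -252.28473252  190.        ]
```

Run:
```python
from ck import *
q,p,R=cur()
H=tool(D(-85),D(25),1)@Rn.from_euler('z',np.pi/2).as_matrix()
m2=tool(D(-83),D(50),-1)
a=plan([(np.array([480,100,270.]),H,9),(np.array([480,80,340.]),m2,9)])
h=W(38,-193,190)
a=plan([(np.array([560,-170,300.]),RB,10)],a)
plan([(h,RB,4)],a)
print(h)
```

```text
[{"slide": [0.01, 0.001, -0.004], "delta_rot": [-0.03, -0.03, 0.33]}, {"slide": [0.009, 0, -0.004], "delta_rot": [-0.03, -0.03, 0.33]}, {"slide": [0.01, -0.002, -0.004], "delta_rot": [-0.03, -0.03, 0.33]}, {"slide": [0.009, -0.003, -0.004], "delta_rot": [-0.03, -0.03, 0.33]}, {"slide": [0.008, -0.005, -0.004], "delta_rot": [-0.03, -0.03, 0.33]}, {"slide": [0.007, -0.006, -0.005], "delta_rot": [-0.03, -0.03, 0.33]}, {"slide": [0.006, -0.007, -0.005], "delta_rot": [-0.03, -0.03, 0.33]}, {"slide": [0.005, -0.008, -0.005], "delta_rot": [-0.03, -0.03, 0.33]}, {"slide": [0.003, -0.008, -0.005], "delta_rot": [-0.03, -0.03, 0.33]}]
#end [480.1, 100.0, 269.5] err 0.0 max dq/row 0.18 q [-0.51, 0.52, -0.31, 1.82, 0.9, 1.75, 0.51]
[{"slide": [0, -0.008, -0.001], "delta_rot": [-0.08, 0.06, 0.32]}, {"slide": [-0.001, -0.008, -0.002], "delta_rot": [-0.08, 0.06, 0.32]}, {"slide": [-0.002, -0.007, -0.002], "delta_rot": [-0.08, 0.06, 0.32]}, {"slide": [-0.004, -0.007, -0.003], "delta_rot": [-0.08, 0.06, 0.32]}, {"slide": [-0.004, -0.006, -0.003], "delta_rot": [-0.08, 0.06, 0.32]}, {"slide": [-0.006, -
[... 761 characters left out ...]
11], "delta_rot": [0, 0.13, 0]}, {"slide": [-0.024, 0.004, 0.01], "delta_rot": [0, 0.13, 0]}, {"slide": [-0.025, 0.004, 0.008], "delta_rot": [0, 0.13, 0]}, {"slide": [-0.026, 0.004, 0.006], "delta_rot": [0, 0.13, 0]}]
#end [559.7, -170.3, 299.8] err 0.0 max dq/row 0.12 q [0.16, 0.26, 0.09, 1.67, -0.02, 1.19, 0.4]
[{"slide": [-0.02, 0.001, 0.028], "delta_rot": [0, 0.01, 0]}, {"slide": [-0.021, 0.001, 0.027], "delta_rot": [0, 0.01, 0]}, {"slide": [-0.021, 0.001, 0.028], "delta_rot": [0, 0.01, 0]}, {"slide": [-0.021, 0, 0.027], "delta_rot": [0, 0.01, 0]}]
#end [576.0, -252.6, 190.4] err 0.0 max dq/row 0.05 q [0.28, 0.44, 0.11, 1.68, -0.07, 1.02, 0.57]
[ 576.40930197 -252.28473252  190.        ]
```

Call:
{"fn": "move_arm", "kwargs": {"steps": [{"slide": [0.01, 0.001, -0.004], "delta_rot": [-0.03, -0.03, 0.33]}, {"slide": [0.009, 0, -0.004], "delta_rot": [-0.03, -0.03, 0.33]}, {"slide": [0.01, -0.002, -0.004], "delta_rot": [-0.03, -0.03, 0.33]}, {"slide": [0.009, -0.003, -0.004], "delta_rot": [-0.03, -0.03, 0.33]}, {"slide": [0.008, -0.005, -0.004], "delta_rot": [-0.03, -0.03, 0.33]}, {"slide": [0.007, -0.006, -0.005], "delta_rot": [-0.03, -0.03, 0.33]}, {"slide": [0.006, -0.007, -0.005], "delta_rot": [-0.03, -0.03, 0.33]}, {"slide": [0.005, -0.008, -0.005], "delta_rot": [-0.03, -0.03, 0.33]}, {"slide": [0.003, -0.008, -0.005], "delta_rot": [-0.03, -0.03, 0.33]}]}}

```text
time: 25.9
ee_pos: [480.2, 95.2, 269.2]
orientation: [-2.02, 0.004, -3.069]
force: [0.4, 0.4, -0.5]
gripper_width: 0.998
finger_force: 0.0
```

Call:
{"fn": "move_arm", "kwargs": {"steps": [{"slide": [0, -0.008, -0.001], "delta_rot": [-0.08, 0.06, 0.32]}, {"slide": [-0.001, -0.008, -0.002], "delta_rot": [-0.08, 0.06, 0.32]}, {"slide": [-0.002, -0.007, -0.002], "delta_rot": [-0.08, 0.06, 0.32]}, {"slide": [-0.004, -0.007, -0.003], "delta_rot": [-0.08, 0.06, 0.32]}, {"slide": [-0.004, -0.006, -0.003], "delta_rot": [-0.08, 0.06, 0.32]}, {"slide": [-0.006, -0.006, -0.003], "delta_rot": [-0.08, 0.06, 0.32]}, {"slide": [-0.006, -0.004, -0.004], "delta_rot": [-0.08, 0.06, 0.32]}, {"slide": [-0.006, -0.003, -0.004], "delta_rot": [-0.08, 0.06, 0.32]}, {"slide": [-0.007, -0.001, -0.004], "delta_rot": [-0.08, 0.06, 0.32]}]}}

```text
time: 27.02
ee_pos: [480.5, 75.1, 339.8]
orientation: [3.128, 0.698, 1.704]
force: [0.1, 0.1, -0.3]
gripper_width: 1.0
finger_force: 0.0
```

Call:
{"fn": "move_arm", "kwargs": {"steps": [{"slide": [-0.017, 0.004, 0.02], "delta_rot": [0, 0.13, 0]}, {"slide": [-0.019, 0.004, 0.018], "delta_rot": [0, 0.13, 0]}, {"slide": [-0.02, 0.004, 0.017], "delta_rot": [0, 0.13, 0]}, {"slide": [-0.021, 0.005, 0.016], "delta_rot": [0, 0.13, 0]}, {"slide": [-0.021, 0.004, 0.014], "delta_rot": [0, 0.13, 0]}, {"slide": [-0.023, 0.004, 0.013], "delta_rot": [0, 0.13, 0]}, {"slide": [-0.024, 0.004, 0.011], "delta_rot": [0, 0.13, 0]}, {"slide": [-0.024, 0.004, 0.01], "delta_rot": [0, 0.13, 0]}, {"slide": [-0.025, 0.004, 0.008], "delta_rot": [0, 0.13, 0]}, {"slide": [-0.026, 0.004, 0.006], "delta_rot": [0, 0.13, 0]}]}}

```text
time: 28.28
ee_pos: [559.6, -175.7, 300.7]
orientation: [3.134, 0.016, 1.717]
force: [0.4, 0.6, -0.2]
gripper_width: 0.997
finger_force: 0.0
```

Run:
```python
from ck import *
print(cur()[0].round(2))
plan([(W(38,-193,170),RB,6)])
```

```text
[ 0.18  0.28  0.08  1.64 -0.01  1.2   0.41]
[{"slide": [-0.013, 0.001, 0.022], "delta_rot": [0, 0.01, 0]}, {"slide": [-0.012, 0.001, 0.022], "delta_rot": [0, 0.01, 0]}, {"slide": [-0.013, 0, 0.022], "delta_rot": [0, 0.01, 0]}, {"slide": [-0.013, 0.001, 0.022], "delta_rot": [0, 0.01, 0]}, {"slide": [-0.014, 0.001, 0.021], "delta_rot": [0, 0.01, 0]}, {"slide": [-0.013, 0.001, 0.022], "delta_rot": [0, 0.01, 0]}]
#end [576.9, -252.4, 170.0] err 0.0 max dq/row 0.04 q [0.3, 0.49, 0.09, 1.66, -0.07, 1.0, 0.57]
```

Call:
{"fn": "move_arm", "kwargs": {"steps": [{"slide": [-0.013, 0.001, 0.022], "delta_rot": [0, 0.01, 0]}, {"slide": [-0.013, 0.001, 0.022], "delta_rot": [0, 0.01, 0]}, {"slide": [-0.013, 0, 0.022], "delta_rot": [0, 0.01, 0]}, {"slide": [-0.013, 0.001, 0.022], "delta_rot": [0, 0, 0]}, {"slide": [-0.013, 0.001, 0.022], "delta_rot": [0, 0, 0]}, {"slide": [-0.013, 0.001, 0.022], "delta_rot": [0, 0, 0]}, {"slide": [0, 0, 0], "delta_rot": [0, 0, 0]}]}}

```text
time: 29.15
ee_pos: [574.8, -255.4, 166.8]
orientation: [3.138, 0.003, 1.713]
force: [0.5, 0.8, 0.4]
gripper_width: 1.002
finger_force: 0.0
```

Run:
```python
from ck import *
q,p,R=cur();print(q.round(2),p.round(1),R.round(3).tolist())
im=robot.get_image("wrist");save(im,"w8")
c,s=np.cos(v2[2]),np.sin(v2[2]);loc=lambda g:np.round([c*(g[0]-v2[0])+s*(g[1]-v2[1]),-s*(g[0]-v2[0])+c*(g[1]-v2[1]),g[2]],1)
for r in robot.silhouettes("crank_grip",im)[:2]:
    m=r["region"].astype(np.uint8);ys,xs=np.nonzero(m);print(r["p"],r["point"],xs.min(),xs.max(),ys.min(),ys.max(),len(xs))
    X=np.array([onz(wray(im,pt),58.5)[:2] for pt in np.c_[xs,ys][::7]],np.float32);b=cv2.minAreaRect(X);print(b,loc([*b[0],58.5]))
print("model px of handle ends/centre",[wproj(im,W(37,y,58.5)).round(1).tolist() for y in(-211,-179,-147)])
```

```text
[ 0.29  0.49  0.1   1.67 -0.06  0.98  0.55] [ 574.8 -255.4  166.8] [[-0.141, 0.99, 0.004], [0.99, 0.141, -0.002], [-0.003, 0.003, -1.0]]
0.82 [321.9, 160.1] 307 336 124 202 2124
((570.3353881835938, -232.72251892089844), (23.456941604614258, 65.6360092163086), 10.667237281799316) [  35.1 -172.7   58.5]
0.62 [302.5, 116.6] 251 336 0 202 5438
((533.87158203125, -185.6715850830078), (62.683353424072266, 178.98480224609375), 32.69896697998047) [   6.4 -120.6   58.5]
model px of handle ends/centre [[324.9, 208.2], [324.4, 171.6], [323.9, 133.0]]
```

View pics/w8.png

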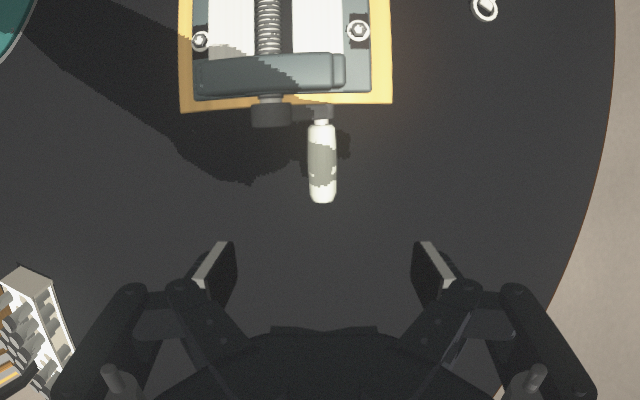

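Wrist view: the crank handle is at columns 307–336, rows 124–202 (centre 322,160), with the hub at (271,112) and the screw at column 268. The rest of the bench is undisturbed.

Run:
```python
from ck import *
q,p,R=cur();im=robot.get_image("wrist")
c,s=np.cos(v2[2]),np.sin(v2[2]);loc=lambda g:np.round([c*(g[0]-v2[0])+s*(g[1]-v2[1]),-s*(g[0]-v2[0])+c*(g[1]-v2[1]),g[2]],1)
L=lambda px,z:loc(onz(wray(im,px),z))
print("screw",L((267.5,35),99),L((266,10),99),"hub",L((271,104),99),L((271,126),99-12))
print("board end z45/z0",L((290,105),45),L((290,105),0),"board sides z45",L((181,60),45),L((390,60),45))
print("bracket ends (top)",L((197,80),118),L((346,70),118))
print("handle ends",L((321.5,124),58),L((321.5,202),58))
f=im["frame"];print([ (int(r),f[r,200].tolist()) for r in range(96,118,2)])
```

```text
screw [  1.  -73.1  99. ] [ -0.1 -54.5  99. ] hub [   2.5 -121.7   99. ] [   0.  -137.7   87. ]
board end z45/z0 [  10.1 -123.1   45. ] [   5.5 -123.2    0. ] board sides z45 [-89.1 -74.7  45. ] [ 95.9 -83.8  45. ]
bracket ends (top) [ -43.1 -102.6  118. ] [  52.2 -101.5  118. ]
handle ends [  36.7 -139.2   58. ] [  35.7 -205.7   58. ]
[(96, [65, 67, 65]), (98, [80, 86, 84]), (100, [69, 71, 71]), (102, [142, 118, 81]), (104, [171, 141, 94]), (106, [168, 141, 94]), (108, [169, 140, 92]), (110, [164, 137, 92]), (112, [65, 59, 52]), (114, [48, 46, 46]), (116, [49, 49, 47])]
```

Call:
{"fn": "move_arm", "kwargs": {"steps": [{"slide": [0.005, 0, 0.03], "delta_rot": [0, 0, 0]}, {"slide": [0.005, 0, 0.035], "delta_rot": [0, 0, 0]}, {"slide": [0, 0, 0.03], "delta_rot": [0, 0, 0]}, {"slide": [0, 0, 0.025], "delta_rot": [0, 0, 0]}, {"slide": [0, 0, 0.01], "delta_rot": [0, 0, 0]}, {"slide": [0, 0, 0], "delta_rot": [0, 0, 0]}]}}

```text
time: 30.05
ee_pos: [575.4, -244.9, 39.3]
orientation: [3.135, 0.004, 1.714]
force: [-0.5, -0.0, 1.2]
gripper_width: 1.001
finger_force: 0.0
```

Call:
{"fn": "move_arm", "kwargs": {"steps": [{"slide": [0, 0, 0], "delta_rot": [0, 0, 0]}, {"slide": [0, 0, 0], "delta_rot": [0, 0, 0]}, {"slide": [0, 0, 0], "delta_rot": [0, 0, 0]}, {"slide": [0, 0, 0], "delta_rot": [0, 0, 0]}, {"slide": [0, 0, 0], "delta_rot": [0, 0, 0]}, {"slide": [0, 0, 0], "delta_rot": [0, 0, 0]}], "claw": -1, "newtons": 35}}

```text
time: 30.8
ee_pos: [574.8, -245.2, 39.1]
orientation: [3.136, 0.004, 1.714]
force: [-4.6, -0.0, 6.0]
gripper_width: 0.268
finger_force: 33.9
```

```bash
cat > cr.py <<'E'
from ck import *
def rows(a0,a1,N,R):
    """crank path from angle a0 to a1 (rad), tool axes"""
    f=lambda a:W(55*np.sin(a),8*a/(2*np.pi),55*np.cos(a))-W(0,0,0)
    A=np.linspace(a0,a1,N+1);out=[]
    for i in range(N): out.append({"slide":np.round(R.T@(f(A[i+1])-f(A[i]))/1000,3).tolist(),"delta_rot":[0,0,0]})
    print(json.dumps(out).replace("-0.0,","0,").replace("-0.0]","0]").replace("0.0,","0,").replace("0.0]","0]"))
E
python3 - <<'E'
from cr import *
q,p,R=cur();s=robot.state();print(p.round(1),s["force"].round(1),s["moment"].round(2),R.round(3).tolist())
rows(2.46,2.46+np.pi/2,5,R)
E
```

```text
[ 574.8 -245.2   39.1] [-4.6 -0.   6. ] [0.1  1.   0.18] [[-0.143, 0.99, 0.006], [0.99, 0.143, -0.003], [-0.004, 0.006, -1.0]]
[{"slide": [0, -0.015, 0.009], "delta_rot": [0, 0, 0]}, {"slide": [0, -0.017, 0.003], "delta_rot": [0, 0, 0]}, {"slide": [0, -0.017, -0.002], "delta_rot": [0, 0, 0]}, {"slide": [0, -0.016, -0.007], "delta_rot": [0, 0, 0]}, {"slide": [0, -0.013, -0.012], "delta_rot": [0, 0, 0]}]
```

Call:
{"fn": "move_arm", "kwargs": {"steps": [{"slide": [0, -0.015, 0.009], "delta_rot": [0, 0, 0]}, {"slide": [0.001, -0.017, 0.003], "delta_rot": [0, 0, 0]}, {"slide": [0, -0.017, -0.002], "delta_rot": [0, 0, 0]}]}}

```text
time: 31.18
ee_pos: [526.4, -252.0, 28.3]
orientation: [3.135, 0.005, 1.714]
force: [5.4, -5.3, -2.4]
gripper_width: 0.267
finger_force: 35.9
```

```bash
cat > st.py <<'E'
from cr import *
q,p,R=cur();s=robot.state();c,sn=np.cos(v2[2]),np.sin(v2[2]);d=p-[*v2[:2],0]
F=s["force"];print("t",round(s["time"],2),"local",np.round([c*d[0]+sn*d[1],-sn*d[0]+c*d[1],p[2]],1),"F vise x,y,z",np.round([c*F[0]+sn*F[1],-sn*F[0]+c*F[1],F[2]],1),"w",round(s["gripper_width"]*85,1),"yaw",round(s["orientation"][2],3))
E
python3 st.py
```

```text
t 31.18 local [ -11.4 -184.9   28.3] F vise x,y,z [ 4.5 -6.1 -2.4] w 22.7 yaw 1.714
```

Run:
```python
from cr import *
q,p,R=cur();st=2*np.pi/20
a=2.46+3*st
for k in range(2): rows(a+10*k*st,a+10*(k+1)*st,10,R)
```

```text
[{"slide": [0, -0.016, -0.007], "delta_rot": [0, 0, 0]}, {"slide": [0, -0.013, -0.012], "delta_rot": [0, 0, 0]}, {"slide": [0, -0.009, -0.015], "delta_rot": [0, 0, 0]}, {"slide": [0, -0.003, -0.017], "delta_rot": [0, 0, 0]}, {"slide": [0, 0.002, -0.017], "delta_rot": [0, 0, 0]}, {"slide": [0, 0.007, -0.016], "delta_rot": [0, 0, 0]}, {"slide": [0, 0.012, -0.013], "delta_rot": [0, 0, 0]}, {"slide": [0.001, 0.015, -0.009], "delta_rot": [0, 0, 0]}, {"slide": [0.001, 0.017, -0.003], "delta_rot": [0, 0, 0]}, {"slide": [0.001, 0.017, 0.002], "delta_rot": [0, 0, 0]}]
[{"slide": [0.001, 0.016, 0.007], "delta_rot": [0, 0, 0]}, {"slide": [0.001, 0.013, 0.012], "delta_rot": [0, 0, 0]}, {"slide": [0.001, 0.009, 0.015], "delta_rot": [0, 0, 0]}, {"slide": [0.001, 0.003, 0.017], "delta_rot": [0, 0, 0]}, {"slide": [0, -0.002, 0.017], "delta_rot": [0, 0, 0]}, {"slide": [0, -0.007, 0.016], "delta_rot": [0, 0, 0]}, {"slide": [0, -0.012, 0.013], "delta_rot": [0, 0, 0]}, {"slide": [0, -0.015, 0.009], "delta_rot": [0, 0, 0]}, {"slide": [0, -0.017, 0.003], "delta_rot": [0, 0, 0]}, {"slide": [0, -0.017, -0.002], "delta_rot": [0, 0, 0]}]
```

Call:
{"fn": "move_arm", "kwargs": {"steps": [{"slide": [0.001, -0.016, -0.007], "delta_rot": [0, 0, 0]}, {"slide": [0, -0.013, -0.012], "delta_rot": [0, 0, 0]}, {"slide": [0.001, -0.009, -0.015], "delta_rot": [0, 0, 0]}, {"slide": [0, -0.003, -0.017], "delta_rot": [0, 0, 0]}, {"slide": [0, 0.002, -0.017], "delta_rot": [0, 0, 0]}]}}

```text
time: 31.8
ee_pos: [486.9, -256.4, 97.1]
orientation: [3.135, 0.006, 1.712]
force: [8.7, -8.7, -8.8]
gripper_width: 0.268
finger_force: 35.5
```

```bash
python3 st.py
```

```text
t 31.8 local [ -51.1 -183.1   97.1] F vise x,y,z [ 7.2 -9.9 -8.8] w 22.8 yaw 1.712
```

Call:
{"fn": "move_arm", "kwargs": {"steps": [{"slide": [-0.001, 0.008, -0.016], "delta_rot": [0, 0, 0]}, {"slide": [0, 0.012, -0.013], "delta_rot": [0, 0, 0]}, {"slide": [0, 0.015, -0.009], "delta_rot": [0, 0, 0]}, {"slide": [0.001, 0.017, -0.003], "delta_rot": [0, 0, 0]}, {"slide": [0, 0.017, 0.002], "delta_rot": [0, 0, 0]}]}}

```text
time: 32.42
ee_pos: [555.3, -243.2, 134.7]
orientation: [3.138, 0.002, 1.715]
force: [-10.3, 6.8, -15.7]
gripper_width: 0.27
finger_force: 36.5
```

```bash
python3 st.py
```

```text
t 32.42 local [  18.6 -180.7  134.7] F vise x,y,z [ -9.2   8.3 -15.7] w 22.9 yaw 1.715
```

Call:
{"fn": "move_arm", "kwargs": {"steps": [{"slide": [0.001, 0.016, 0.008], "delta_rot": [0, 0, 0]}, {"slide": [0, 0.013, 0.012], "delta_rot": [0, 0, 0]}, {"slide": [0.001, 0.009, 0.015], "delta_rot": [0, 0, 0]}, {"slide": [0, 0.003, 0.017], "delta_rot": [0, 0, 0]}, {"slide": [0, -0.002, 0.017], "delta_rot": [0, 0, 0]}]}}

```text
time: 33.05
ee_pos: [591.5, -235.2, 64.8]
orientation: [-3.14, -0.001, 1.715]
force: [-33.9, 13.1, 14.3]
gripper_width: 0.263
finger_force: 40.7
```

```bash
sed -i '$a import sys\nif len(sys.argv)>1:\n    a=float(sys.argv[1]);x,y,z=np.array([c*F[0]+sn*F[1],0,F[2]]);print("tang resist",round(-(x*np.cos(a)-z*np.sin(a)),1),"radial out",round(x*np.sin(a)+z*np.cos(a),1))' st.py; python3 st.py 8.11
```

```text
t 33.05 local [  55.6 -178.5   64.8] F vise x,y,z [-31.4  18.2  14.3] w 22.3 yaw 1.715
tang resist 5.9 radial out -34.0
```

Call:
{"fn": "move_arm", "kwargs": {"steps": [{"slide": [0.002, -0.01, 0.016], "delta_rot": [0, 0, 0]}, {"slide": [0, -0.012, 0.013], "delta_rot": [0, 0, 0]}, {"slide": [0, -0.015, 0.009], "delta_rot": [0, 0, 0]}]}}

```text
time: 33.42
ee_pos: [558.4, -239.5, 29.1]
orientation: [3.135, 0.003, 1.715]
force: [-11.2, 11.1, 35.0]
gripper_width: 0.266
finger_force: 41.2
```

```bash
python3 st.py 9.05
```

```text
t 33.42 local [  22.2 -177.6   29.1] F vise x,y,z [-9.4 12.8 35. ] w 22.6 yaw 1.715
tang resist 4.1 radial out -36.0
```

Run:
```python
import numpy as np
from scipy.optimize import least_squares
P=np.array([(37.5,39.1),(-11.4,28.3),(-51.1,97.1),(18.6,134.7),(55.6,64.8),(22.2,29.1)])
r=least_squares(lambda v:np.hypot(*(P-v[:2]).T)-55,[0,81]);print(r.x,r.fun.round(2))
a=np.unwrap(np.arctan2(P[:,0]-r.x[0],P[:,1]-r.x[1]));print(a.round(2), a[-1]%6.283)
r=least_squares(lambda v:np.hypot(*(P-v[:2]).T)-v[2],[0,81,55]);print(r.x,r.fun.round(2))
```

```text
[ 2.61802545 81.44305862] [-0.14 -0.04  0.95  0.6   0.53  0.89]
[2.45 3.4  5.   6.57 8.16 9.07] 2.7837892525635235
[ 2.47339233 81.68709295 55.56173274] [-0.42 -0.4   0.18 -0.15  0.18  0.6 ]
```

Call:
{"fn": "move_arm", "kwargs": {"steps": [{"slide": [0.001, -0.017, 0.001], "delta_rot": [0, 0, 0]}, {"slide": [0, -0.017, -0.002], "delta_rot": [0, 0, 0]}, {"slide": [0, -0.016, -0.007], "delta_rot": [0, 0, 0]}, {"slide": [0, -0.013, -0.012], "delta_rot": [0, 0, 0]}, {"slide": [0, -0.008, -0.015], "delta_rot": [0, 0, 0]}]}}

```text
time: 34.05
ee_pos: [486.4, -249.4, 64.5]
orientation: [3.135, 0.004, 1.714]
force: [7.6, 6.0, -4.4]
gripper_width: 0.265
finger_force: 37.5
```

```bash
python3 st.py 10.64
```

```text
t 34.05 local [ -50.5 -176.1   64.5] F vise x,y,z [ 8.4  4.7 -4.4] w 22.5 yaw 1.714
tang resist 7.1 radial out -6.3
```

Call:
{"fn": "move_arm", "kwargs": {"steps": [{"slide": [0, -0.002, -0.017], "delta_rot": [0, 0, 0]}, {"slide": [0.001, 0.003, -0.017], "delta_rot": [0, 0, 0]}, {"slide": [0, 0.008, -0.015], "delta_rot": [0, 0, 0]}, {"slide": [0.001, 0.012, -0.012], "delta_rot": [0, 0, 0]}, {"slide": [0, 0.015, -0.008], "delta_rot": [0, 0, 0]}]}}

```text
time: 34.67
ee_pos: [521.3, -241.7, 134.1]
orientation: [3.136, 0.003, 1.714]
force: [-6.1, 9.3, -7.4]
gripper_width: 0.27
finger_force: 37.3
```

```bash
python3 st.py 12.25
```

```text
t 34.67 local [ -14.8 -173.9  134.1] F vise x,y,z [-4.5 10.1 -7.4] w 22.9 yaw 1.714
tang resist 6.6 radial out -5.6
```

Call:
{"fn": "move_arm", "kwargs": {"steps": [{"slide": [0.001, 0.017, -0.002], "delta_rot": [0, 0, 0]}, {"slide": [0, 0.017, 0.003], "delta_rot": [0, 0, 0]}, {"slide": [0.001, 0.015, 0.008], "delta_rot": [0, 0, 0]}]}}

```text
time: 35.05
ee_pos: [570.9, -232.2, 125.3]
orientation: [3.135, 0.003, 1.715]
force: [-7.5, 6.1, -0.7]
gripper_width: 0.266
finger_force: 38.0
```

```bash
python3 st.py 13.19
```

```text
t 35.05 local [  35.7 -172.3  125.3] F vise x,y,z [-6.5  7.2 -0.7] w 22.6 yaw 1.715
tang resist 4.9 radial out -4.3
```

Call:
{"fn": "move_arm", "kwargs": {"steps": [{"slide": [0, 0.012, 0.012], "delta_rot": [0, 0, 0]}, {"slide": [0.001, 0.007, 0.016], "delta_rot": [0, 0, 0]}, {"slide": [0, 0, 0], "delta_rot": [0, 0, 0]}]}}

```text
time: 35.42
ee_pos: [589.7, -228.4, 96.4]
orientation: [3.135, 0.003, 1.715]
force: [-0.0, 8.9, -0.5]
gripper_width: 0.268
finger_force: 37.9
```

```bash
python3 st.py 13.84
```

```text
t 35.42 local [  54.9 -171.5   96.4] F vise x,y,z [ 1.4  8.8 -0.5] w 22.8 yaw 1.715
tang resist -0.9 radial out 1.1
```

Call:
{"fn": "move_arm", "kwargs": {"steps": [{"slide": [0.001, 0.002, 0.017], "delta_rot": [0, 0, 0]}, {"slide": [0, -0.003, 0.017], "delta_rot": [0, 0, 0]}]}}

```text
time: 35.67
ee_pos: [589.4, -227.7, 63.9]
orientation: [3.133, 0.004, 1.715]
force: [-9.6, 10.2, 15.8]
gripper_width: 0.264
finger_force: 39.6
```

```bash
python3 st.py 14.45
python3 - <<'E'
from h import *
t=robot.get_image("top");s=robot.get_image("scene");save(t,"t9");save(s,"s9")
for n,im in(("s",s),("t",t)):
    for o in("jar","jaw_face"):
        for r in robot.silhouettes(o,im)[:1]:
            ys,xs=np.nonzero(r["region"]);print(n,o,round(r["p"],2),xs.min(),xs.max(),ys.min(),ys.max())
E
```

```text
t 35.67 local [  54.7 -170.8   63.9] F vise x,y,z [-7.9 11.6 15.8] w 22.4 yaw 1.715
tang resist 12.6 radial out -12.4
s jar 0.89 239 262 154 203
s jaw_face 0.55 172 248 178 231
t jar 0.84 380 402 197 221
```

Call:
{"fn": "move_arm", "kwargs": {"steps": [{"slide": [0, 0, 0], "delta_rot": [0, 0, 0]}, {"slide": [0, 0, 0], "delta_rot": [0, 0, 0]}]}}

```text
time: 36.22
ee_pos: [588.9, -227.8, 63.7]
orientation: [3.133, 0.003, 1.715]
force: [-0.1, 10.2, 3.6]
gripper_width: 0.265
finger_force: 38.2
```

```bash
python3 st.py 14.46
python3 - <<'E'
from h import *
import pickle
from scipy.optimize import least_squares
S,T=pickle.load(open("c.pkl","rb"))
th=np.linspace(0,2*np.pi,90)
def ext(im,x,y,zb):
    P=np.array([[x+r*np.cos(a),y+r*np.sin(a),zb+z] for r,z in((23,0),(23,92),(25.5,92),(25.5,120)) for a in th]);p=proj(im,P);return np.r_[p.min(0),p.max(0)]
v2=np.array([508.7,-67.6,.157]);c,s=np.cos(v2[2]),np.sin(v2[2])
f=lambda v:np.r_[(ext(S,*v,80)-[238.7,153.7,262.3,203.3])[[0,1,2]],(ext(T,*v,80)-[379.7,196.7,402.3,221.3])]
r=least_squares(f,[502,-36]);g=r.x;print(g,r.fun.round(1),"local",c*(g[0]-v2[0])+s*(g[1]-v2[1]),-s*(g[0]-v2[0])+c*(g[1]-v2[1]))
E
```

```text
t 36.23 local [  54.2 -170.8   63.7] F vise x,y,z [ 1.6 10.1  3.6] w 22.5 yaw 1.715
tang resist 3.9 radial out 0.3
[502.2466021 -25.8779035] [-1.1 -0.3  1.2 -0.9 -0.7  0.8  0.7] local 0.14946605104258293 42.217974139026865
```

Call:
{"fn": "move_arm", "kwargs": {"steps": [{"slide": [0, -0.001, 0.003], "delta_rot": [0, 0, 0]}, {"slide": [0, -0.001, 0.003], "delta_rot": [0, 0, 0]}, {"slide": [0, -0.001, 0.003], "delta_rot": [0, 0, 0]}]}}

```text
time: 36.6
ee_pos: [585.9, -228.2, 55.2]
orientation: [3.134, 0.003, 1.715]
force: [-9.8, 12.2, 19.0]
gripper_width: 0.267
finger_force: 39.8
```

```bash
python3 st.py 14.62
```

```text
t 36.6 local [  51.1 -170.6   55.2] F vise x,y,z [-7.8 13.6 19. ] w 22.7 yaw 1.715
tang resist 13.2 radial out -15.7
```

Call:
{"fn": "move_arm", "kwargs": {"steps": [{"slide": [0, 0, 0], "delta_rot": [0, 0, 0]}, {"slide": [0, 0, 0], "delta_rot": [0, 0, 0]}]}}

```text
time: 36.85
ee_pos: [585.6, -228.2, 54.9]
orientation: [3.134, 0.003, 1.715]
force: [-7.9, 11.1, 14.0]
gripper_width: 0.266
finger_force: 39.3
```

```bash
python3 st.py 14.62
```

```text
t 36.85 local [  50.8 -170.6   54.9] F vise x,y,z [-6.  12.2 14. ] w 22.6 yaw 1.715
tang resist 9.6 radial out -11.8
```

Call:
{"fn": "move_arm", "kwargs": {"steps": [{"slide": [0, 0, 0], "delta_rot": [0, 0, 0]}, {"slide": [0, 0, 0], "delta_rot": [0, 0, 0]}, {"slide": [0, 0, 0], "delta_rot": [0, 0, 0]}, {"slide": [0, 0, -0.02], "delta_rot": [0, 0, 0]}, {"slide": [0, 0, -0.04], "delta_rot": [0, 0, 0]}, {"slide": [-0.01, 0, -0.05], "delta_rot": [0, 0, 0]}, {"slide": [-0.02, 0, -0.05], "delta_rot": [0, 0, 0]}, {"slide": [-0.03, 0, -0.04], "delta_rot": [0, 0, 0]}, {"slide": [0, 0, 0], "delta_rot": [0, 0, 0]}], "claw": 1}}

```text
time: 37.98
ee_pos: [592.7, -291.4, 258.0]
orientation: [3.13, 0.008, 1.711]
force: [0.6, -0.4, -0.7]
gripper_width: 1.002
finger_force: 0.0
```

Run:
```python
from ck import *
q,p,R=cur();print(p.round(1))
c,s=np.cos(v2[2]),np.sin(v2[2]);loc=lambda g:np.round([c*(g[0]-v2[0])+s*(g[1]-v2[1]),-s*(g[0]-v2[0])+c*(g[1]-v2[1]),g[2]],1)
w=robot.get_image("wrist");S=robot.get_image("scene");T=robot.get_image("top")
for z in(72,):
    r=robot.silhouettes("crank_grip",w)[0];ys,xs=np.nonzero(r["region"])
    X=np.array([onz(wray(w,pt),z)[:2] for pt in np.c_[xs,ys][::7]],np.float32);b=cv2.minAreaRect(X);print("handle",r["p"],b[1],loc([*b[0],z]))
for n,im in(("s",S),("t",T)):
    for o in("jar","crank_grip","tub","tub_lid","cup_tray","wrench"):
        for r in robot.silhouettes(o,im)[:1]:
            ys,xs=np.nonzero(r["region"]);print(n,o,round(r["p"],2),np.round(r["point"],1),xs.min(),xs.max(),ys.min(),ys.max())
th=np.linspace(0,2*np.pi,90)
def ext(im,g,lid):
    P=[[g[0]+r*np.cos(a),g[1]+r*np.sin(a),80+z] for r,z in((23,0),(23,92),(25.5,92),(25.5,120)) for a in th];q=proj(im,P);return np.r_[q.min(0),q.max(0)].round(1)
g=W(1,37.5,80);print("model jar seated: s",ext(S,g,0),"t",ext(T,g,0))
```

```text
[ 592.7 -291.4  258. ]
handle 0.59 (26.16609001159668, 72.22876739501953) [  57.1 -156.6   72. ]
s jar 0.62 [251.8 174. ] 239 262 154 203
s crank_grip 0.67 [166.8 220.5] 156 183 214 225
s tub 0.72 [397.8 263. ] 373 426 239 293
s tub_lid 0.87 [432.8 181.9] 412 452 168 191
s cup_tray 0.95 [465.  218.9] 413 515 186 251
s wrench 0.8 [284.1 288.4] 242 322 279 302
t jar 0.74 [388.  206.1] 379 401 196 220
t crank_grip 0.78 [455.9 179.5] 447 470 176 186
t tub 0.81 [274.7 128.9] 257 295 114 153
t tub_lid 0.88 [193.1 259.9] 175 218 237 279
t cup_tray 0.74 [196.5 189. ] 156 239 155 224
t wrench 0.68 [360.4 137.9] 336 392 126 149
model jar seated: s [235.6 153.9 261.7 205. ] t [380.5 195.4 404.9 221.4]
```

Run:
```python
from ck import *
import pickle
S,T=pickle.load(open("c.pkl","rb"))
c,s=np.cos(v2[2]),np.sin(v2[2]);loc=lambda g:np.round([c*(g[0]-v2[0])+s*(g[1]-v2[1]),-s*(g[0]-v2[0])+c*(g[1]-v2[1]),g[2]],1)
print("now",loc(tri([ray(S,(169.5,219.5)),ray(T,(458.5,181))])),loc(tri([ray(S,(166.8,220.5)),ray(T,(455.9,179.5))])),"start, same way",loc(tri([ray(S,(169,231)),ray(T,(460.5,191.5))])))
w=robot.get_image("wrist");r=robot.silhouettes("crank_grip",w)[0];ys,xs=np.nonzero(r["region"]);print(xs.min(),xs.max(),ys.min(),ys.max())
for a in(1.3,1.5,1.7,1.9,2.07):
  y=-174+(12.566+a-2.43)*8/6.283
  print(a,[wproj(w,W(1+55*np.sin(a),y+d,99+55*np.cos(a))).round(1).tolist() for d in(-32,32)],"s",proj(S,W(1+55*np.sin(a),y,99+55*np.cos(a))).round(1),"t",proj(T,W(1+55*np.sin(a),y,99+55*np.cos(a))).round(1))
```

```text
now [  56.8 -159.3  107.7] [  62.1 -158.8  108.7] start, same way [  35.9 -174.    57. ]Traceback (most recent call last):
  File "<stdin>", line 6, in <module>
IndexError: list index out of range
```

Call:
{"fn": "move_arm", "kwargs": {"steps": [{"slide": [0.031, 0.004, 0.01], "delta_rot": [0, 0, 0]}, {"slide": [0.031, 0.005, 0.02], "delta_rot": [0, 0, 0]}, {"slide": [0, 0, 0.04], "delta_rot": [0, 0, 0]}, {"slide": [0, 0, 0.045], "delta_rot": [0, 0, 0]}, {"slide": [0, 0, 0.035], "delta_rot": [0, 0, 0]}, {"slide": [0, 0, 0.018], "delta_rot": [0, 0, 0]}, {"slide": [0, 0, 0], "delta_rot": [0, 0, 0]}]}}

```text
time: 39.75
ee_pos: [593.1, -226.1, 84.4]
orientation: [3.137, 0.003, 1.714]
force: [0.1, 0.1, 1.4]
gripper_width: 0.997
finger_force: 0.0
```

```bash
python3 st.py
```

```text
t 39.75 local [  58.6 -169.7   84.4] F vise x,y,z [0.1 0.1 1.4] w 84.7 yaw 1.714
```

Call:
{"fn": "move_arm", "kwargs": {"steps": [{"slide": [-0.003, -0.001, -0.005], "delta_rot": [0, 0, 0]}, {"slide": [0, 0, 0], "delta_rot": [0, 0, 0]}]}}

```text
time: 40.0
ee_pos: [593.6, -230.0, 91.9]
orientation: [3.133, 0.005, 1.713]
force: [0.5, -0.0, 0.5]
gripper_width: 1.0
finger_force: 0.0
```

Call:
{"fn": "move_arm", "kwargs": {"steps": [{"slide": [0, 0, 0], "delta_rot": [0, 0, 0]}, {"slide": [0, 0, 0], "delta_rot": [0, 0, 0]}, {"slide": [0, 0, 0], "delta_rot": [0, 0, 0]}, {"slide": [0, 0, 0], "delta_rot": [0, 0, 0]}, {"slide": [0, 0, 0], "delta_rot": [0, 0, 0]}, {"slide": [0, 0, 0], "delta_rot": [0, 0, 0]}], "claw": -1, "newtons": 35}}

```text
time: 40.75
ee_pos: [591.9, -229.3, 89.8]
orientation: [3.137, 0.003, 1.714]
force: [-6.1, 0.4, 4.1]
gripper_width: 0.267
finger_force: 33.9
```

```bash
python3 st.py 1.42
```

```text
t 40.75 local [  56.9 -172.8   89.8] F vise x,y,z [-6.   1.4  4.1] w 22.7 yaw 1.714
tang resist 4.9 radial out -5.3
```

Call:
{"fn": "move_arm", "kwargs": {"steps": [{"slide": [0, 0, 0.001], "delta_rot": [0, 0, 0]}, {"slide": [0, 0, 0.001], "delta_rot": [0, 0, 0]}]}}

```text
time: 41.0
ee_pos: [592.0, -229.3, 88.0]
orientation: [3.137, 0.003, 1.714]
force: [-6.1, 0.4, 7.0]
gripper_width: 0.272
finger_force: 34.0
```

```bash
python3 st.py 1.45
```

```text
t 41.0 local [  57.  -172.8   88. ] F vise x,y,z [-6.   1.3  7. ] w 23.1 yaw 1.714
tang resist 7.7 radial out -5.1
```

Call:
{"fn": "move_arm", "kwargs": {"steps": [{"slide": [0, 0, 0.001], "delta_rot": [0, 0, 0]}, {"slide": [0, 0, 0.001], "delta_rot": [0, 0, 0]}]}}

```text
time: 41.25
ee_pos: [592.2, -229.3, 86.1]
orientation: [3.137, 0.004, 1.714]
force: [-6.0, 1.8, 8.4]
gripper_width: 0.267
finger_force: 34.1
```

```bash
python3 st.py 1.49
```

```text
t 41.25 local [  57.2 -172.7   86.1] F vise x,y,z [-5.6  2.7  8.4] w 22.7 yaw 1.714
tang resist 8.9 radial out -4.9
```

Call:
{"fn": "move_arm", "kwargs": {"steps": [{"slide": [0, 0, 0], "delta_rot": [0, 0, 0]}, {"slide": [0, 0, 0], "delta_rot": [0, 0, 0]}, {"slide": [0, 0, 0], "delta_rot": [0, 0, 0]}, {"slide": [0, 0, -0.02], "delta_rot": [0, 0, 0]}, {"slide": [0, 0, -0.04], "delta_rot": [0, 0, 0]}, {"slide": [0, 0, -0.05], "delta_rot": [0, 0, 0]}, {"slide": [-0.02, 0, -0.05], "delta_rot": [0, 0, 0]}, {"slide": [-0.03, 0, -0.03], "delta_rot": [0, 0, 0]}, {"slide": [0, 0, 0], "delta_rot": [0, 0, 0]}], "claw": 1}}

```text
time: 42.38
ee_pos: [598.9, -280.9, 280.1]
orientation: [3.131, 0.007, 1.711]
force: [-0.5, 0.7, -0.4]
gripper_width: 1.001
finger_force: 0.0
```

Run:
```python
from ck import *
S=robot.get_image("scene");T=robot.get_image("top");d={}
c,s=np.cos(v2[2]),np.sin(v2[2])
for n,im in(("s",S),("t",T)):
    for o in("jar","crank_grip"):
        for r in robot.silhouettes(o,im)[:1]:
            ys,xs=np.nonzero(r["region"]);d[n+o]=((xs.min()+xs.max())/2,(ys.min()+ys.max())/2);print(n,o,round(r["p"],2),xs.min(),xs.max(),ys.min(),ys.max())
g=tri([ray(S,d["scrank_grip"]),ray(T,d["tcrank_grip"])]);print([c*(g[0]-v2[0])+s*(g[1]-v2[1]),-s*(g[0]-v2[0])+c*(g[1]-v2[1]),g[2]])
st=robot.state();print(st["time"],st["ee_pos"],st["force"])
```

```text
s jar 0.59 240 262 154 203
s crank_grip 0.69 155 184 212 226
t jar 0.64 379 403 196 221
t crank_grip 0.52 447 469 177 186
[np.float64(55.656576116054666), np.float64(-158.44929682780793), np.float64(107.94773723728096)]
42.675 [ 598.50886957 -277.24550113  275.56274208] [ 0.08977653  0.36743977 -0.0182968 ]
```

```bash
python3 -c "
from bench import robot
print(robot.job_done())"
```

```text
the job is handed in; nothing more can be done
None
```

I handed the job in at about 43 s: the jar stands upright, lid uppermost, in the V-groove with the vise hand-tight at about 9 N on the handle, though my first tightening reached about 13 N and the crank sprang back before I re-tightened it.

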